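Fetch the graphite mould from behind the jars

TASK

The graphite bead mould is hemmed in by three tall containers on the steel plate: first stand all three together on the wooden board, then take the mould out and lay it flat in the middle of the white tile by the torch, its long side along the tile's long side. Only then stand each container back, centred on its own cork coaster (the one with its shape and size: big round, slim round, square). Keep the containers upright all the time and do not disturb the graphite paddle.

Things in the scene. Friction and masses are not known exactly. Their poses are not given: they have to be found in the camera images.
- jar_big: Big round green glass jar with a flat aluminium cap, straight sides: diameter 54 mm from top to bottom, 105 mm tall, 0.2 to 0.4 kg. Origin at the centre of its underside, z up. Starts on the big round coaster.
- tin_square: Square steel tin with a flat lid, 46 x 46 mm, straight sides, 100 mm tall, 0.15 to 0.3 kg. Origin at the centre of its underside, x and y normal to its sides, z up. Starts on the square coaster.
- can_slim: Slim round aluminium can with a cap, straight sides: diameter 38 mm, 112 mm tall, 0.1 to 0.2 kg. Origin at the centre of its underside, z up. Starts on the slim round coaster.
- mould: Dark graphite bead mould, a plain flat block 60 mm (x) x 44 mm (y) x 30 mm high with two shallow round marks on top, about 0.14 kg. Origin at the centre of its underside. It starts flat on the steel plate (190 x 230 mm, top 4 mm above the bench), with a container on its left, one on its right and one on the robot's side of it, too near and too tall for a gripper to reach in between.
- coaster_big: Round cork coaster, diameter 70 mm, 6 mm thick, flat on top, fixed to the steel plate. Origin at the centre of its underside; top 6 mm above it. Home of the big jar. Which of the three spots around the mould it has varies; the spots lie about 68 mm to the mould's left and right and 75 mm to the robot's side of it, in the mould's start frame.
- coaster_square: Square cork coaster, 62 x 62 mm, 6 mm thick, flat on top, fixed to the steel plate. Origin at the centre of its underside, x and y normal to its sides. Home of the square tin.
- coaster_slim: Small round cork coaster, diameter 52 mm, 6 mm thick, flat on top, fixed to the steel plate. Origin at the centre of its underside. Home of the slim can.
- board: Flat brown wooden board on the bench, fixed, 170 mm (x) x 250 mm (y), 8 mm thick: the side area that holds all three containers at once. Origin at the centre of its underside. It lies to the left or right of the steel plate.
- tile: White ceramic tile on the bench, fixed, 94 mm (x) x 76 mm (y), 10 mm thick: the place for the mould. Origin at the centre of its underside. On the other side of the steel plate from the board; the fixed blue torch, 155 mm tall, stands 200 mm beyond it along the tile's +x (base 110 x 90 mm).
- paddle: Graphite paddle with a round wooden handle, lying on the bench about 160 mm beyond the middle of the wooden board (seen from the robot), crosswise, 158 mm long along its x (handle from x = -80 mm to 0, graphite blade from 22 to 78 mm, 50 mm wide), 20 mm high. Origin on the bench under the blade end of the handle. To be left alone.
Not all that is in view belongs to the job. What is shaped like the jar_big but blue, purple or yellow is not meant.

How it is judged:
By the outcome, as a careful person would: the job done as asked, in the order asked, and still so for the second after the job is handed in, with the robot touching nothing.
It also fails if it takes over 134 s, if anything falls off the work surface, if the arm or the gripper's body presses on something with over 40 N, if the wrist force passes 120 N, or if a joint passes its speed limit or range.

ROBOT

A 7-joint arm with a two-finger parallel gripper is mounted at the origin on the work surface. World frame = base frame: x ahead of the robot, y to its left, z up, the work surface at z = 0. Lengths are in mm, angles in rad, forces in N, time in s.
With the tool pointing down it reaches from about 350 to 900 mm from the base axis. Payload 8.1 kg.
Tool frame: the origin (TCP) lies midway between the tips of the shut fingers; the grasp point (between the pads) lies 19 mm behind it; x points along the fingers, y is the direction in which the jaws open and shut, and the axes are right-handed (so a half turn about x gives the same grasp; the last joint's range is limited). The gripper opens to 92 mm and grips with 3 to 60 N. Pads are 19 mm wide; open, the fingers measure 130 mm over their backs; the gripper's body (75 mm by 190 mm) begins 47 mm behind the grasp point.
Start: joints at [1.242, 0.434, 0.025, 1.573, -0.012, 1.134, -0.075], TCP at [139.903, -609.154, 226.742] pointing down, gripper open.
Joint ranges: [-2.62, 2.62], [-0.44, 2.09], [-1.27, 1.32], [0.08, 2.57], [-1.32, 4.46], [0.12, 2], [-2.74, 2.74]. Speed limits (rad/s): [2.22, 2.22, 3.01, 3.01, 3.14, 3.14, 3.14].

INTERFACE

Orientations are given as a unit quaternion [w, x, y, z].
In Python, from bench import sensors, viewer, ticket gives the robot as it stands. The module is installed in compiled form; this text tells all that it offers.
- The arm moves only by the tool step_arm, never from a script. Its argument "increments" is a list of rows, each an object of numbers: "x", "y", "z": the shift along the tool's x, y, z in m; "roll": the turn about the tool's x in degrees. In form: [{"x": .., "y": .., "z": .., "roll": ..}, ...]. A call has exactly 8 rows; each row is the pose to reach, as a shift and turn from the pose commanded when the call began, along the tool's axes at that moment; what a row does not reach only later rows make up. A row lasts 1/8 s, in which the tool goes at most 62.5 mm and 10.7 degrees, less where a joint would pass 70% of its speed; a pose out of reach is approached as far as the arm can. A call with a gripper value outside its range is refused whole. "claw" is the closure, from 0 (fully open) to 1 (shut), set as the call begins (left out, the last holds). The fingers move at their own pace and stop on an object; "grip_force" is the grip in N (left out, the last holds). Time passes only in rows, so rows that repeat a pose let the fingers close, or fill a call up. It gives the time, the measured TCP pose, the force and the opening at its end, in the units of the state.
- sensors.read_state(): the state, without advancing time (a new reading comes with each control period).
- viewer.capture(name): name is "scene" or "top" or "wrist"; returns the picture (384x512x3 uint8, red, green, blue); there is no depth.
- viewer.camera_params(name): a dict with "mtx" (3x3 intrinsics, pixels), "position" and "orientation" of the camera in the world; the wrist camera has in their place "hand_eye" (4x4, takes a point from camera to tool coordinates, whose origin is the TCP and whose axes are the tool frame's). Camera axes: x right, y down, z forward; pixel columns grow to the right and rows downward; lengths in mm; the calibration is good to about 2 mm. A picture is of the moment at which its call begins: read the wrist's pose just before it. camera_params takes no time and is no camera call.
- ticket.hand_in(): hands the job in, once; it reports no verdict.
The state is a dict: "clock": time; "q": joint angles; "dq": joint speeds; "tau": joint torques, N m; "tcp_pos": TCP position; "tcp_rot": TCP orientation; "wrist_force": force on the tool from outside, world axes, zero at the start; "wrist_torque": the same for the moment, N m; "gripper_width": finger opening in mm.
Only numpy, scipy, OpenCV 4.12 (cv2) and the standard library are available. Lean on these libraries where they do the work, as an engineer would, in place of code of your own. Each camera call takes 0.05 s, during which the arm holds its last target. There are 200 camera calls.

## Working session

There is one attempt and no reset: what is moved stays moved. The work goes in short steps, Python scripts to look and compute and a tool call to move; the robot and the scene stay as the last step left them, time stands still between calls to the robot, and variables do not carry over. Pictures are saved under pics/ and viewed, about 12 in all and at most 16, crops included, and the job is handed in when it is done.

Besides the shell and the picture viewer there is one more tool, called after "Request:" by a JSON object that holds its "fn" and its "kwargs". step_arm: Moves the arm, as the interface text tells. Its arguments: {"type":"object","properties":{"increments":{"type":"array"},"claw":{"type":"number"},"grip_force":{"type":"number"}},"required":["increments"]}

```bash
mkdir -p pics; python3 - <<'E'
from bench import sensors, viewer
import cv2,numpy as np
np.set_printoptions(precision=4,suppress=True)
s=sensors.read_state();print(s)
for n in ("scene","top","wrist"):
    im=viewer.capture(n);np.save(f"pics/{n}0.npy",im);cv2.imwrite(f"pics/{n}0.png",im[:,:,::-1]);print(n,viewer.camera_params(n))
E
```

```text
{'clock': 0.0, 'q': array([ 1.2424,  0.4352,  0.025 ,  1.5741, -0.0116,  1.134 , -0.0751]), 'dq': array([ 0.0002,  0.0025, -0.0012,  0.0002,  0.0007, -0.0007,  0.0011]), 'tau': array([ -0.0003, -66.7875,   0.9848, -31.4463,  -0.0605,   0.043 ,
         0.0002]), 'tcp_pos': array([ 139.7559, -608.6711,  225.9627]), 'tcp_rot': array([-0.0791, -0.7025, -0.0802,  0.7027]), 'wrist_force': array([-1.0794,  0.8269, -0.2017]), 'wrist_torque': array([ 0.0276, -0.0113,  0.0145]), 'gripper_width': 91.61464965522825}
scene {'mtx': array([[488.1524,   0.    , 259.6946],
       [  0.    , 488.1524, 189.3895],
       [  0.    ,   0.    ,   1.    ]]), 'position': array([1212.0822, -427.2635,  949.4363]), 'orientation': array([-0.3104,  0.8277,  0.4414, -0.154 ])}
top {'mtx': array([[398.7668,   0.    , 246.9338],
       [  0.    , 398.7668, 192.2287],
       [  0.    ,   0.    ,   1.    ]]), 'position': array([452.904 ,  -5.8816, 898.3366]), 'orientation': array([ 0.0732, -0.7028,  0.7053, -0.0581])}
wrist {'mtx': array([[285.4062,   0.    , 254.6602],
       [  0.    , 285.4062, 189.7593],
       [  0.    ,   0.    ,   1.    ]]), 'hand_eye': array([[   0.0011,   -0.2895,    0.9572, -157.5511],
       [   1.    ,    0.001 ,   -0.0009,    0.3681],
       [  -0.0007,    0.9572,    0.2895,  -78.3764],
       [   0.    ,    0.    ,    0.    ,    1.    ]])}
```

View pics/top0.png

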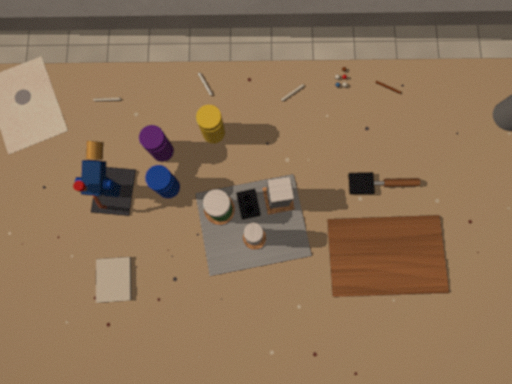

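View pics/scene0.png

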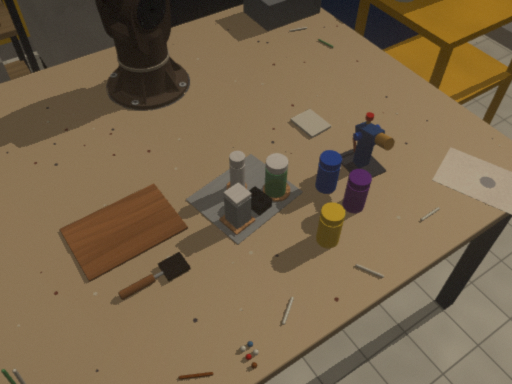

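The top view shows the plate near (253,225), with the jar cap at (217,203), tin lid at (280,190), can cap at (254,234) and mould at (248,204). The board is at (387,256), the tile at (114,280), the torch at (93,180) and the paddle at (385,183). The scene view agrees, and the blue, purple and yellow jars are decoys.

```bash
cat > h.py <<'E'
import numpy as np,cv2
from scipy.spatial.transform import Rotation as R
from bench import sensors,viewer
np.set_printoptions(precision=2,suppress=True)
def rot(q): return R.from_quat(np.asarray(q)[[1,2,3,0]])
def cam(n,st=None):
    p=viewer.camera_params(n)
    if n=="wrist":
        H=p["hand_eye"];T=rot(st["tcp_rot"]).as_matrix()
        return p["mtx"],T@H[:3,:3],T@H[:3,3]+st["tcp_pos"]
    return p["mtx"],rot(p["orientation"]).as_matrix(),np.array(p["position"])
def ray(c,px,z):
    K,M,o=c;px=np.atleast_2d(px).astype(float)
    d=(np.c_[px,np.ones(len(px))]@np.linalg.inv(K).T)@M.T
    return (o+d*((z-o[2])/d[:,2:]))[:,:2]
def proj(c,P):
    K,M,o=c;v=(np.atleast_2d(P)-o)@M@K.T;return v[:,:2]/v[:,2:]
def blob(mask,seed=None,box=None):
    m=mask.astype(np.uint8)
    if box is not None:
        b=np.zeros_like(m);b[box[1]:box[3],box[0]:box[2]]=1;m&=b
    cs,_=cv2.findContours(m,cv2.RETR_EXTERNAL,cv2.CHAIN_APPROX_NONE)
    return max(cs,key=cv2.contourArea)[:,0,:].astype(float)
def rect(c,cont,z):
    "min-area rectangle on the plane: centre, long, short, angle of long side (deg)"
    w=ray(c,cont,z).astype(np.float32);(cx,cy),(a,b),_=r=cv2.minAreaRect(w)
    p=cv2.boxPoints(r);e=[p[1]-p[0],p[2]-p[1]];l=max(e,key=np.linalg.norm)
    return np.array([cx,cy]),max(a,b),min(a,b),np.degrees(np.arctan2(l[1],l[0]))
E
python3 - <<'E'
from h import *
im=np.load("pics/top0.npy");c=cam("top")
hsv=cv2.cvtColor(im,cv2.COLOR_RGB2HSV)
for n,(x,y) in dict(jarcap=(217,203),tin=(280,188),can=(254,234),mould=(244,200),plate=(220,255),board=(387,256),tile=(114,280),bench=(180,300),cork=(275,208),blade=(361,183)).items(): print(n,im[y,x],hsv[y,x])
s=sensors.read_state();print("tool axes\n",rot(s["tcp_rot"]).as_matrix())
big=cv2.resize(im[165:285,185:320],None,fx=5.5,fy=5,interpolation=cv2.INTER_CUBIC)
big=np.clip(big*1.5,0,255).astype(np.uint8);cv2.imwrite("pics/topcrop.png",big[:,:,::-1])
S=hsv[:,:,1];V=hsv[:,:,2]
E
```

```text
jarcap [191 170 156] [ 12  47 191]
tin [187 169 151] [ 15  49 187]
can [185 166 150] [ 14  48 185]
mould [20 15 18] [162  64  20]
plate [134 125 114] [ 17  38 134]
board [128  79  47] [ 12 161 128]
tile [176 157 133] [ 17  62 176]
bench [154 124  92] [ 15 103 154]
cork [91 67 47] [ 14 123  91]
blade [17 18 15] [40 43 18]
tool axes
 [[-0.    0.22 -0.97]
 [ 0.   -0.97 -0.22]
 [-1.   -0.    0.  ]]
```

View pics/topcrop.png

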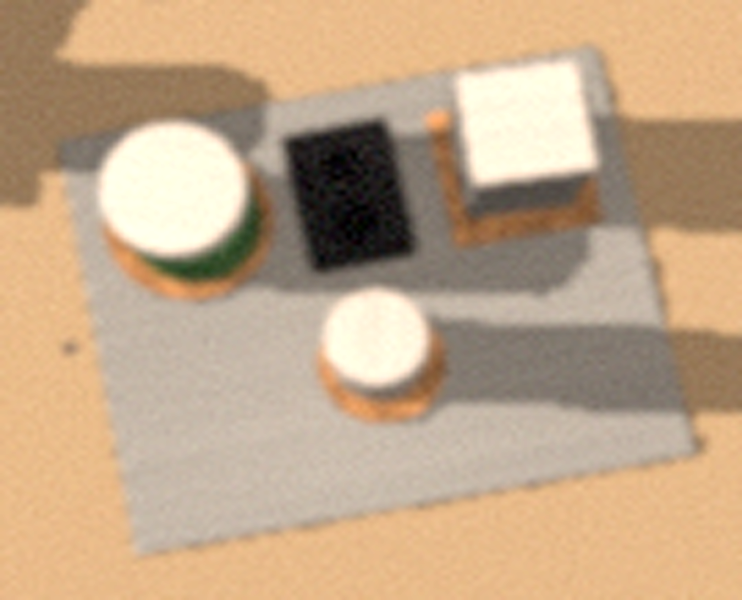

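The crop shows the jar cap left, the tin lid right (with the mould's yaw or a small offset), the can in front and the mould in the middle. No cap hides the mould's top. Next I measure.

```bash
python3 - <<'E'
from h import *
im=np.load("pics/top0.npy");c=cam("top")
hsv=cv2.cvtColor(im,cv2.COLOR_RGB2HSV).astype(int);S=hsv[:,:,1];V=hsv[:,:,2]
b=lambda box,t=160:blob((V>t)&(S<75),box=box)
for n,box,z,r in (("jar",(198,180,236,228),115,0),("can",(238,215,270,256),122,0)):
    w=ray(c,b(box),z).astype(np.float32);e=cv2.fitEllipse(w);print(n,e)
print("tin",rect(c,b((262,170,300,204)),110))
print("mould",rect(c,blob(V<60,box=(232,185,263,222)),34))
print("tile",rect(c,b((85,245,145,310),150),10))
board=(S>125)
print("board",rect(c,blob(board,box=(315,205,460,305)),8))
print("blade",rect(c,blob(V<60,box=(340,165,378,200)),10))
print("handle",rect(c,blob((S>125),box=(380,170,425,195)),10))
# scene check: tops
im=np.load("pics/scene0.npy");c=cam("scene");hsv=cv2.cvtColor(im,cv2.COLOR_RGB2HSV).astype(int);S=hsv[:,:,1];V=hsv[:,:,2]
print(im[160,277],im[190,237],im[157,237],im[123,310])
print("S tile",rect(c,blob((V>150)&(S<75),box=(285,105,335,140)),10))
print("S jar",cv2.minEnclosingCircle(ray(c,blob((V>140)&(S<75),box=(262,150,292,172)),115).astype(np.float32)))
print("S board",rect(c,blob((S>145),box=(55,185,190,275)),8))
E
```

```text
jar ((580.5133056640625, 73.26810455322266), (49.12056350708008, 50.55912399291992), 21.355520248413086)
can ((520.4381103515625, -0.10329043865203857), (33.351104736328125, 34.2181396484375), 7.854477405548096)
tin (array([608.03, -55.49]), 43.542476654052734, 43.23957824707031, np.float32(-81.42815))
mould (array([589.54,   9.93]), 61.75703811645508, 43.65719985961914, np.float32(11.360772))
tile (array([427.78, 308.45]), 92.99317932128906, 72.4866943359375, np.float32(3.945643))
board (array([ 479.13, -292.58]), 251.81167602539062, 169.16578674316406, np.float32(-88.11452))
blade (array([ 639.97, -246.11]), 55.62729263305664, 46.27610397338867, np.float32(89.68039))
handle (array([ 641.62, -337.25]), 81.53777313232422, 18.474958419799805, np.float32(89.65791))
[161 151 135] [156 146 131] [155 145 128] [157 144 123]
S tile (array([425.16, 308.85]), 88.93710327148438, 70.64441680908203, np.float32(3.8756373))
S jar ((578.525390625, 73.06375122070312), 26.704679489135742)
S board (array([ 480.15, -295.37]), 247.3236541748047, 170.0957794189453, np.float32(-88.07327))
```

```bash
cat >> h.py <<'E'
def to(*pts,yaw=None):
    "tool-axis shifts (m) from the measured pose to world points; roll to bring tool y to heading yaw (deg, mod 180)"
    s=sensors.read_state();T=rot(s["tcp_rot"]).as_matrix()
    print("t",round(s["clock"],2),"tcp",s["tcp_pos"],"w",round(s["gripper_width"],1),"F",s["wrist_force"],"yheading",round(np.degrees(np.arctan2(T[1,1],T[0,1])),2),"tilt",T[:2,0]*57.3)
    for p in pts: print(p,"->",np.round(T.T@(np.array(p)-s["tcp_pos"])/1000,4))
    if yaw is not None:
        # turn about tool x (pointing down): +roll lowers heading
        d=(np.degrees(np.arctan2(T[1,1],T[0,1]))-yaw+90)%180-90;print("roll",round(d,2))
E
python3 -c "
from h import *
to((608,-55.5,226),(608,-55.5,170),yaw=-80);print(sensors.read_state()['q'])"
```

```text
t 0.15 tcp [ 139.77 -608.79  226.15] w 91.8 F [0.04 0.18 0.11] yheading -77.07 tilt [-0.02  0.06]
(608, -55.5, 226) -> [ 0.   -0.43 -0.58]
(608, -55.5, 170) -> [ 0.06 -0.43 -0.58]
roll 2.93
[ 1.24  0.44  0.03  1.57 -0.01  1.13 -0.08]
```

Request:
{"fn": "step_arm", "kwargs": {"increments": [{"x": 0,"y": -0.036,"z": -0.048},{"x": 0,"y": -0.072,"z": -0.097},{"x": 0,"y": -0.109,"z": -0.145},{"x": 0,"y": -0.145,"z": -0.193},{"x": 0,"y": -0.181,"z": -0.242},{"x": 0,"y": -0.217,"z": -0.29},{"x": 0,"y": -0.254,"z": -0.338},{"x": 0,"y": -0.29,"z": -0.387}], "claw": 0, "grip_force": 25}}

```text
validation failed for argument at $.in...
```

Request:
{"fn": "step_arm", "kwargs": {"increments": [{"x": 0,"y": -0.036,"z": -0.048},{"x": 0,"y": -0.072,"z": -0.097},{"x": 0,"y": -0.109,"z": -0.145},{"x": 0,"y": -0.145,"z": -0.193},{"x": 0,"y": -0.145,"z": -0.193},{"x": 0,"y": -0.145,"z": -0.193},{"x": 0,"y": -0.145,"z": -0.193},{"x": 0,"y": -0.145,"z": -0.193}]}}

```text
validation failed for argument at $.in...
```

```bash
sed -i 's/precision=2/precision=4/' h.py; python3 - <<'E'
from h import *
to((608,-55.5,226));s=sensors.read_state();print(s['q']);im=viewer.capture("wrist");np.save("pics/w1.npy",im);cv2.imwrite("pics/w1.png",im[:,:,::-1])
c=cam("wrist",s)
print(proj(c,[[608,-55.5,110],[580,73,115],[520,0,122],[589,10,34]]))
E
```

```text
t 0.15 tcp [ 139.7699 -608.7894  226.1509] w 91.8 F [0.0448 0.1797 0.1126] yheading -77.07 tilt [-0.0218  0.0622]
(608, -55.5, 226) -> [ 0.0006 -0.4345 -0.5802]
[ 1.2424  0.435   0.025   1.5739 -0.0116  1.134  -0.0751]
[[ -799.6322 -1170.6585]
 [-1179.4786 -1230.7986]
 [ -883.14    -900.0792]
 [ -493.4795  -672.4213]]
```

View pics/w1.png

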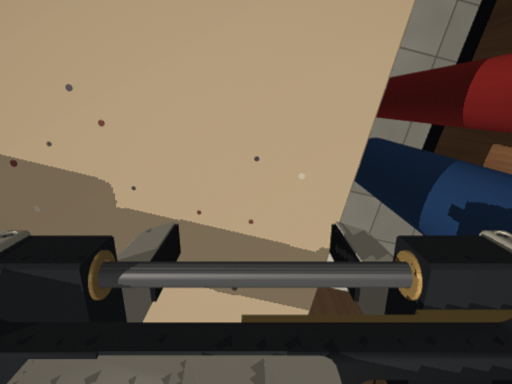

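The wrist picture shows only bare bench, with the fingers at rows 230–300. The move was refused because every row needs `roll`, so I resend it.

Request:
{"fn": "step_arm", "kwargs": {"increments": [{"x": 0,"y": -0.036,"z": -0.048,"roll": 0},{"x": 0,"y": -0.072,"z": -0.097,"roll": 0},{"x": 0,"y": -0.109,"z": -0.145,"roll": 0},{"x": 0,"y": -0.145,"z": -0.193,"roll": 0},{"x": 0,"y": -0.181,"z": -0.242,"roll": 0},{"x": 0,"y": -0.217,"z": -0.29,"roll": 0},{"x": 0,"y": -0.254,"z": -0.338,"roll": 0},{"x": 0,"y": -0.29,"z": -0.387,"roll": 0}], "claw": 0, "grip_force": 25}}

```text
clock: 1.2
tcp_pos: [453.1, -238.4, 226.9]
tcp_rot: [0.08, 0.703, 0.079, -0.703]
wrist_force: [0.5, -0.7, -0.6]
gripper_width: 91.4
```

Request:
{"fn": "step_arm", "kwargs": {"increments": [{"x": 0,"y": -0.036,"z": -0.048,"roll": 0},{"x": 0,"y": -0.072,"z": -0.097,"roll": 0},{"x": 0,"y": -0.109,"z": -0.145,"roll": 0},{"x": 0,"y": -0.145,"z": -0.193,"roll": 0},{"x": 0,"y": -0.145,"z": -0.193,"roll": 0},{"x": 0,"y": -0.145,"z": -0.193,"roll": 0},{"x": 0,"y": -0.145,"z": -0.193,"roll": 0},{"x": 0,"y": -0.145,"z": -0.193,"roll": 0}]}}

```text
clock: 2.2
tcp_pos: [607.4, -56.7, 226.9]
tcp_rot: [0.079, 0.703, 0.079, -0.703]
wrist_force: [-0.8, 0.9, 0.1]
gripper_width: 92.1
```

```bash
python3 - <<'E'
from h import *
to((608,-55.5,226));s=sensors.read_state();print(s['q']);im=viewer.capture("wrist");np.save("pics/w2.npy",im);cv2.imwrite("pics/w2.png",im[:,:,::-1])
c=cam("wrist",s)
print(proj(c,[[608,-55.5,110],[580,73,115],[520,0,122],[589,10,34]]))
E
```

```text
t 2.2 tcp [607.432  -56.6867 226.9231] w 92.1 F [-0.8025  0.8606  0.1417] yheading -77.18 tilt [ 0.0077 -0.0298]
(608, -55.5, 226) -> [ 0.0009 -0.001  -0.0008]
[ 0.1905  0.4286 -0.2658  1.593   0.1212  1.136  -1.4504]
[[253.4572 184.5364]
 [119.4259 184.6218]
 [182.1899 256.0703]
 [199.6277 171.1179]]
```

View pics/w2.png

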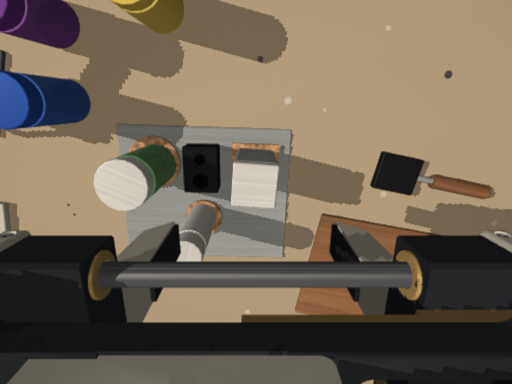

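The tin's lid spans about (233–278, 163–207) and sits where the top-view estimate predicted, (253,184). I refine with masks here and plan the grasp.

```bash
python3 - <<'E'
from h import *
im=np.load("pics/w2.npy");s=sensors.read_state();c=cam("wrist",s)
hsv=cv2.cvtColor(im,cv2.COLOR_RGB2HSV).astype(int);S=hsv[:,:,1];V=hsv[:,:,2]
print([im[y,x] for x,y in ((256,185),(256,156),(125,185),(200,160),(185,245),(140,140))])
print("tin",rect(c,blob((V>140)&(S<75),box=(225,150,290,215)),110))
print("mould",rect(c,blob(V<45,box=(178,138,226,198)),34))
print("jar",cv2.fitEllipse(ray(c,blob((V>140)&(S<75),box=(85,140,165,225)),115).astype(np.float32)))
print("plate top edge", rect(c,blob((S<70)&(V>60)|(V<45),box=(110,120,300,262)),4))
to((608,-56,226),yaw=-80)
E
```

```text
[array([213, 206, 192], dtype=uint8), array([70, 70, 67], dtype=uint8), array([212, 203, 190], dtype=uint8), array([5, 4, 5], dtype=uint8), array([204, 195, 183], dtype=uint8), array([114,  86,  59], dtype=uint8)]
tin (array([603.5756, -59.1514]), 61.33568572998047, 53.04740524291992, np.float32(-81.58561))
mould (array([592.8004,   9.315 ]), 61.583927154541016, 45.57846450805664, np.float32(10.805516))
jar ((573.0808715820312, 63.738929748535156), (52.55455017089844, 80.81085968017578), 146.1105194091797)
plate top edge (array([539.1683,  13.8015]), 258.0501403808594, 203.91766357421875, np.float32(-78.95527))
t 2.25 tcp [607.4832 -56.5011 226.9356] w 91.5 F [-0.4296  1.0299 -0.6503] yheading -77.16 tilt [ 0.009  -0.0257]
(608, -56, 226) -> [ 0.0009 -0.0004 -0.0006]
roll 2.84
```

Request:
{"fn": "step_arm", "kwargs": {"increments": [{"x": 0.05,"y": -0.001,"z": -0.001,"roll": 4.3},{"x": 0.1,"y": -0.001,"z": -0.001,"roll": 4.3},{"x": 0.14,"y": -0.001,"z": -0.001,"roll": 4.3},{"x": 0.16,"y": -0.001,"z": -0.001,"roll": 4.3},{"x": 0.16,"y": -0.001,"z": -0.001,"roll": 4.3},{"x": 0.16,"y": -0.001,"z": -0.001,"roll": 4.3},{"x": 0.16,"y": -0.001,"z": -0.001,"roll": 4.3},{"x": 0.16,"y": -0.001,"z": -0.001,"roll": 4.3}], "claw": 0}}

```text
clock: 3.25
tcp_pos: [609.1, -54.3, 67.7]
tcp_rot: [0.053, 0.706, 0.053, -0.705]
wrist_force: [-0.8, -0.2, -0.0]
gripper_width: 91.4
```

Request:
{"fn": "step_arm", "kwargs": {"increments": [{"x": 0,"y": 0,"z": 0,"roll": 0},{"x": 0,"y": 0,"z": 0,"roll": 0},{"x": 0,"y": 0,"z": 0,"roll": 0},{"x": 0,"y": 0,"z": 0,"roll": 0},{"x": 0,"y": 0,"z": 0,"roll": 0},{"x": 0,"y": 0,"z": 0,"roll": 0},{"x": 0,"y": 0,"z": 0,"roll": 0},{"x": -0.015,"y": 0,"z": 0,"roll": 0}], "claw": 1, "grip_force": 25}}

```text
clock: 4.25
tcp_pos: [607.4, -54.1, 81.0]
tcp_rot: [-0.053, -0.704, -0.053, 0.706]
wrist_force: [0.3, -0.5, -1.3]
gripper_width: 45.9
```

```bash
python3 - <<'E'
from h import *
# place: underside 10.. start underside at z=10; board top 8
to((608,-56,146),(440,-375,146),(440,-375,66),yaw=-88)
E
```

```text
t 4.25 tcp [607.3946 -54.0897  81.0286] w 45.9 F [ 0.337  -0.4694 -1.3104] yheading -81.36 tilt [-0.1691  0.0105]
(608, -56, 146) -> [-0.065   0.0019 -0.0001]
(440, -375, 146) -> [-0.0645  0.2921  0.2139]
(440, -375, 66) -> [0.0155 0.2921 0.2137]
roll 6.64
```

Request:
{"fn": "step_arm", "kwargs": {"increments": [{"x": -0.05,"y": 0,"z": 0,"roll": 0},{"x": -0.06,"y": 0.03,"z": 0.022,"roll": 0},{"x": -0.06,"y": 0.08,"z": 0.059,"roll": 0},{"x": -0.06,"y": 0.13,"z": 0.096,"roll": 0},{"x": -0.06,"y": 0.18,"z": 0.132,"roll": 0},{"x": -0.06,"y": 0.23,"z": 0.17,"roll": 0},{"x": -0.06,"y": 0.275,"z": 0.2,"roll": 0},{"x": -0.06,"y": 0.292,"z": 0.214,"roll": 0}]}}

```text
clock: 5.25
tcp_pos: [438.4, -378.9, 142.6]
tcp_rot: [-0.052, -0.705, -0.051, 0.705]
wrist_force: [1.3, 1.7, -1.7]
gripper_width: 45.5
```

Request:
{"fn": "step_arm", "kwargs": {"increments": [{"x": 0.03,"y": 0,"z": 0,"roll": 0},{"x": 0.06,"y": 0,"z": 0,"roll": 0},{"x": 0.07,"y": 0,"z": 0,"roll": 0},{"x": 0.076,"y": 0,"z": 0,"roll": 0},{"x": 0.076,"y": 0,"z": 0,"roll": 0},{"x": 0.076,"y": 0,"z": 0,"roll": 0},{"x": 0.076,"y": 0,"z": 0,"roll": 0},{"x": 0.076,"y": 0,"z": 0,"roll": 0}]}}

```text
clock: 6.25
tcp_pos: [441.0, -375.1, 66.1]
tcp_rot: [0.053, 0.705, 0.053, -0.705]
wrist_force: [0.5, 0.1, -2.2]
gripper_width: 46.2
```

Request:
{"fn": "step_arm", "kwargs": {"increments": [{"x": 0.001,"y": 0,"z": 0,"roll": 0},{"x": 0.002,"y": 0,"z": 0,"roll": 0},{"x": 0.002,"y": 0,"z": 0,"roll": 0},{"x": 0.002,"y": 0,"z": 0,"roll": 0},{"x": 0.002,"y": 0,"z": 0,"roll": 0},{"x": 0.002,"y": 0,"z": 0,"roll": 0},{"x": 0.002,"y": 0,"z": 0,"roll": 0},{"x": 0.002,"y": 0,"z": 0,"roll": 0}]}}

```text
clock: 7.25
tcp_pos: [441.0, -375.2, 64.6]
tcp_rot: [0.053, 0.705, 0.053, -0.705]
wrist_force: [-2.7, 0.5, 8.2]
gripper_width: 45.6
```

Request:
{"fn": "step_arm", "kwargs": {"increments": [{"x": 0,"y": 0,"z": 0,"roll": 0},{"x": 0,"y": 0,"z": 0,"roll": 0},{"x": 0,"y": 0,"z": 0,"roll": 0},{"x": 0,"y": 0,"z": 0,"roll": 0},{"x": -0.02,"y": 0,"z": 0,"roll": 0},{"x": -0.06,"y": 0,"z": 0,"roll": 0},{"x": -0.11,"y": 0,"z": 0,"roll": 0},{"x": -0.16,"y": 0,"z": 0,"roll": 0}], "claw": 0}}

```text
clock: 8.25
tcp_pos: [440.6, -374.8, 225.2]
tcp_rot: [-0.053, -0.705, -0.053, 0.705]
wrist_force: [0.9, -0.1, 0.3]
gripper_width: 92.0
```

```bash
python3 - <<'E'
from h import *
im=viewer.capture("top");np.save("pics/top1.npy",im)
c=cam("top");hsv=cv2.cvtColor(im,cv2.COLOR_RGB2HSV).astype(int);S=hsv[:,:,1];V=hsv[:,:,2]
# square coaster
m=(S>95)
print("csq",rect(c,blob(m,box=(258,178,302,222)),10))
big=cv2.resize(np.clip(im[165:285,185:320]*1.5,0,255).astype(np.uint8),None,fx=5,fy=5,interpolation=cv2.INTER_CUBIC);cv2.imwrite("pics/t1.png",big[:,:,::-1])
to((520.4,-0.5,200),(520.4,-0.5,78))
E
```

```text
csq (array([605.8073, -57.7022]), 63.290897369384766, 62.723472595214844, np.float32(-78.80906))
t 8.3 tcp [ 443.3182 -376.5     232.2606] w 91.7 F [ 2.6448 -1.2752  5.9736] yheading -81.36 tilt [ 0.431 -0.312]
(520.4, -0.5, 200) -> [ 0.0308 -0.3604 -0.1325]
(520.4, -0.5, 78) -> [ 0.1528 -0.3612 -0.1317]
```

View pics/t1.png

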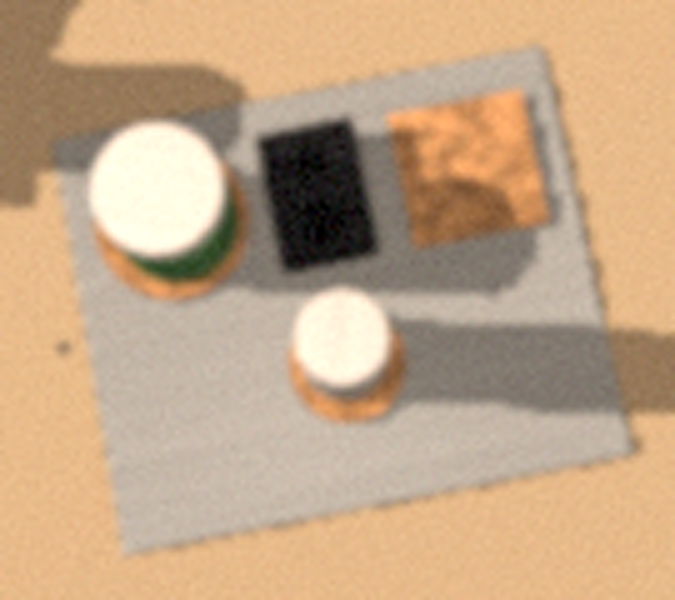

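The square coaster is free and measured at (605.8,-57.7), with its sides 11.2° off the axes. Next is the can.

Request:
{"fn": "step_arm", "kwargs": {"increments": [{"x": 0,"y": -0.03,"z": -0.011,"roll": 0},{"x": 0,"y": -0.08,"z": -0.03,"roll": 0},{"x": 0,"y": -0.135,"z": -0.05,"roll": 0},{"x": 0,"y": -0.19,"z": -0.071,"roll": 0},{"x": 0.01,"y": -0.245,"z": -0.092,"roll": 0},{"x": 0.02,"y": -0.3,"z": -0.112,"roll": 0},{"x": 0.03,"y": -0.345,"z": -0.129,"roll": 0},{"x": 0.04,"y": -0.358,"z": -0.134,"roll": 0}]}}

```text
clock: 9.3
tcp_pos: [519.9, 2.9, 183.4]
tcp_rot: [0.054, 0.705, 0.055, -0.705]
wrist_force: [-0.6, -0.8, 0.5]
gripper_width: 91.8
```

Request:
{"fn": "step_arm", "kwargs": {"increments": [{"x": 0,"y": 0,"z": 0,"roll": 0},{"x": 0.02,"y": 0,"z": 0,"roll": 0},{"x": 0.05,"y": 0,"z": 0,"roll": 0},{"x": 0.08,"y": 0,"z": 0,"roll": 0},{"x": 0.106,"y": 0,"z": 0,"roll": 0},{"x": 0.106,"y": 0,"z": 0,"roll": 0},{"x": 0.106,"y": 0,"z": 0,"roll": 0},{"x": 0.106,"y": 0,"z": 0,"roll": 0}]}}

```text
clock: 10.3
tcp_pos: [520.5, -1.4, 79.0]
tcp_rot: [0.053, 0.706, 0.053, -0.704]
wrist_force: [0.3, -0.3, 0.2]
gripper_width: 91.9
```

```bash
python3 - <<'E'
from h import *
to((519.5,-1,78));im=viewer.capture("wrist");cv2.imwrite("pics/w3.png",im[:,:,::-1])
E
```

```text
t 10.3 tcp [520.4845  -1.3701  78.9939] w 91.9 F [ 0.2538 -0.3057  0.1853] yheading -81.41 tilt [ 0.1237 -0.0108]
(519.5, -1, 78) -> [ 0.001  -0.0005  0.0009]
```

View pics/w3.png

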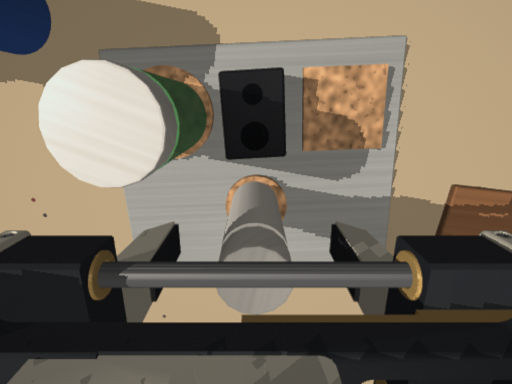

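The can stands centred between the fingers (column 256). Close and carry it to (520,-294).

Request:
{"fn": "step_arm", "kwargs": {"increments": [{"x": 0,"y": 0,"z": 0,"roll": 0},{"x": 0,"y": 0,"z": 0,"roll": 0},{"x": 0,"y": 0,"z": 0,"roll": 0},{"x": 0,"y": 0,"z": 0,"roll": 0},{"x": 0,"y": 0,"z": 0,"roll": 0},{"x": 0,"y": 0,"z": 0,"roll": 0},{"x": 0,"y": 0,"z": 0,"roll": 0},{"x": -0.015,"y": 0,"z": 0,"roll": 0}], "claw": 1, "grip_force": 25}}

```text
clock: 11.35
tcp_pos: [518.5, -1.0, 92.3]
tcp_rot: [-0.053, -0.704, -0.053, 0.706]
wrist_force: [-0.1, 0.1, -1.5]
gripper_width: 37.6
```

Request:
{"fn": "step_arm", "kwargs": {"increments": [{"x": -0.04,"y": 0,"z": 0,"roll": 0},{"x": -0.06,"y": 0.03,"z": 0.005,"roll": 0},{"x": -0.06,"y": 0.08,"z": 0.012,"roll": 0},{"x": -0.06,"y": 0.13,"z": 0.02,"roll": 0},{"x": -0.06,"y": 0.18,"z": 0.027,"roll": 0},{"x": -0.06,"y": 0.23,"z": 0.035,"roll": 0},{"x": -0.06,"y": 0.275,"z": 0.042,"roll": 0},{"x": -0.06,"y": 0.289,"z": 0.044,"roll": 0}]}}

```text
clock: 12.35
tcp_pos: [518.5, -297.2, 153.4]
tcp_rot: [-0.052, -0.705, -0.051, 0.705]
wrist_force: [-0.1, 0.1, -1.9]
gripper_width: 37.7
```

Request:
{"fn": "step_arm", "kwargs": {"increments": [{"x": 0.0,"y": 0,"z": 0,"roll": 0},{"x": 0.03,"y": 0,"z": 0,"roll": 0},{"x": 0.06,"y": 0,"z": 0,"roll": 0},{"x": 0.07,"y": 0,"z": 0,"roll": 0},{"x": 0.075,"y": 0,"z": 0,"roll": 0},{"x": 0.077,"y": 0,"z": 0,"roll": 0},{"x": 0.077,"y": 0,"z": 0,"roll": 0},{"x": 0.077,"y": 0,"z": 0,"roll": 0}]}}

```text
clock: 13.35
tcp_pos: [519.8, -293.5, 76.4]
tcp_rot: [0.053, 0.705, 0.053, -0.705]
wrist_force: [-0.8, -1.3, -1.2]
gripper_width: 37.6
```

Request:
{"fn": "step_arm", "kwargs": {"increments": [{"x": 0,"y": 0,"z": 0,"roll": 0},{"x": 0,"y": 0,"z": 0,"roll": 0},{"x": 0,"y": 0,"z": 0,"roll": 0},{"x": 0,"y": 0,"z": 0,"roll": 0},{"x": -0.02,"y": 0,"z": 0,"roll": 0},{"x": -0.06,"y": 0,"z": 0,"roll": 0},{"x": -0.1,"y": 0,"z": 0,"roll": 0},{"x": -0.14,"y": 0,"z": 0,"roll": 0}], "claw": 0}}

```text
clock: 14.35
tcp_pos: [519.3, -293.2, 217.1]
tcp_rot: [0.053, 0.705, 0.053, -0.705]
wrist_force: [0.2, 0.4, 0.0]
gripper_width: 92.0
```

Request:
{"fn": "step_arm", "kwargs": {"increments": [{"x": 0,"y": -0.03,"z": -0.009,"roll": 0},{"x": 0,"y": -0.08,"z": -0.026,"roll": 0},{"x": 0,"y": -0.135,"z": -0.044,"roll": 0},{"x": 0,"y": -0.19,"z": -0.061,"roll": 0},{"x": 0,"y": -0.245,"z": -0.079,"roll": 0},{"x": 0,"y": -0.3,"z": -0.097,"roll": 0},{"x": 0,"y": -0.342,"z": -0.11,"roll": 0},{"x": 0,"y": -0.354,"z": -0.114,"roll": 0}]}}

```text
clock: 15.35
tcp_pos: [578.8, 77.8, 215.8]
tcp_rot: [0.054, 0.705, 0.055, -0.705]
wrist_force: [0.4, -1.0, -0.5]
gripper_width: 92.0
```

```bash
python3 - <<'E'
from h import *
to((579,73,71),yaw=-80);s=sensors.read_state();print(s['q'])
im=viewer.capture("wrist");c=cam("wrist",s)
hsv=cv2.cvtColor(im,cv2.COLOR_RGB2HSV).astype(int);S=hsv[:,:,1];V=hsv[:,:,2]
k=blob((V>150)&(S<60),box=(180,90,330,232));w=ray(c,k,115)
print("jar",cv2.fitEllipse(w.astype(np.float32)),k.min(0),k.max(0),proj(c,[579,73,115]))
E
```

```text
t 15.35 tcp [578.837   77.8322 215.841 ] w 92.0 F [ 0.3637 -1.0345 -0.4782] yheading -81.09 tilt [0.0079 0.0897]
(579, 73, 71) -> [0.1448 0.005  0.0006]
roll -1.09
[ 0.0607  0.4119 -0.396   1.6653  0.1726  1.0986 -1.7995]
jar ((579.6985473632812, 76.36459350585938), (50.4346923828125, 64.37097930908203), 163.24253845214844) [221. 163.] [287. 217.] [[259.7545 190.6328]]
```

Request:
{"fn": "step_arm", "kwargs": {"increments": [{"x": 0,"y": 0,"z": 0,"roll": 0},{"x": 0,"y": 0,"z": 0,"roll": 0},{"x": 0.04,"y": 0,"z": 0,"roll": 0},{"x": 0.08,"y": 0,"z": 0,"roll": 0},{"x": 0.12,"y": 0,"z": 0,"roll": 0},{"x": 0.144,"y": 0,"z": 0,"roll": 0},{"x": 0.144,"y": 0,"z": 0,"roll": 0},{"x": 0.144,"y": 0,"z": 0,"roll": 0}]}}

```text
clock: 16.4
tcp_pos: [579.8, 73.2, 72.8]
tcp_rot: [0.053, 0.706, 0.053, -0.705]
wrist_force: [0.1, 1.2, 0.1]
gripper_width: 91.5
```

```bash
python3 - <<'E'
from h import *
to((579,73,71));im=viewer.capture("wrist");cv2.imwrite("pics/w4.png",im[:,:,::-1])
E
```

```text
t 16.4 tcp [579.8108  73.1665  72.7897] w 91.5 F [0.0802 1.222  0.0654] yheading -81.44 tilt [0.0776 0.0002]
(579, 73, 71) -> [0.0018 0.     0.0008]
```

View pics/w4.png

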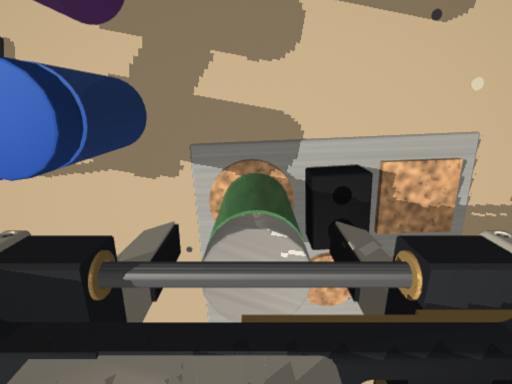

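Jar is centred between the fingers at column about 254. Now grip and carry it to (440,-213).

Request:
{"fn": "step_arm", "kwargs": {"increments": [{"x": 0,"y": 0,"z": 0,"roll": 0},{"x": 0,"y": 0,"z": 0,"roll": 0},{"x": 0,"y": 0,"z": 0,"roll": 0},{"x": 0,"y": 0,"z": 0,"roll": 0},{"x": 0,"y": 0,"z": 0,"roll": 0},{"x": 0,"y": 0,"z": 0,"roll": 0},{"x": -0.01,"y": 0,"z": 0,"roll": 0},{"x": -0.03,"y": 0,"z": 0,"roll": 0}], "claw": 1, "grip_force": 30}}

```text
clock: 17.45
tcp_pos: [578.1, 73.8, 101.6]
tcp_rot: [-0.053, -0.704, -0.053, 0.706]
wrist_force: [-0.0, 0.3, -3.6]
gripper_width: 53.9
```

Request:
{"fn": "step_arm", "kwargs": {"increments": [{"x": -0.03,"y": 0,"z": 0,"roll": 0},{"x": -0.045,"y": 0.03,"z": 0.021,"roll": 0},{"x": -0.045,"y": 0.07,"z": 0.048,"roll": 0},{"x": -0.045,"y": 0.115,"z": 0.079,"roll": 0},{"x": -0.045,"y": 0.16,"z": 0.11,"roll": 0},{"x": -0.045,"y": 0.205,"z": 0.142,"roll": 0},{"x": -0.045,"y": 0.245,"z": 0.169,"roll": 0},{"x": -0.045,"y": 0.262,"z": 0.181,"roll": 0}]}}

```text
clock: 18.45
tcp_pos: [437.5, -215.1, 147.1]
tcp_rot: [-0.052, -0.705, -0.052, 0.705]
wrist_force: [0.5, 0.8, -3.2]
gripper_width: 54.0
```

Request:
{"fn": "step_arm", "kwargs": {"increments": [{"x": 0.0,"y": 0,"z": 0,"roll": 0},{"x": 0.03,"y": 0,"z": 0,"roll": 0},{"x": 0.06,"y": 0,"z": 0,"roll": 0},{"x": 0.07,"y": 0,"z": 0,"roll": 0},{"x": 0.075,"y": 0,"z": 0,"roll": 0},{"x": 0.077,"y": 0,"z": 0,"roll": 0},{"x": 0.077,"y": 0,"z": 0,"roll": 0},{"x": 0.077,"y": 0,"z": 0,"roll": 0}]}}

```text
clock: 19.45
tcp_pos: [439.8, -212.6, 70.3]
tcp_rot: [0.053, 0.705, 0.053, -0.705]
wrist_force: [0.1, -0.7, -2.9]
gripper_width: 53.9
```

Request:
{"fn": "step_arm", "kwargs": {"increments": [{"x": 0.001,"y": 0,"z": 0,"roll": 0},{"x": 0.0015,"y": 0,"z": 0,"roll": 0},{"x": 0.0015,"y": 0,"z": 0,"roll": 0},{"x": 0.0015,"y": 0,"z": 0,"roll": 0},{"x": 0.0015,"y": 0,"z": 0,"roll": 0},{"x": 0.0015,"y": 0,"z": 0,"roll": 0},{"x": 0.0015,"y": 0,"z": 0,"roll": 0},{"x": 0.0015,"y": 0,"z": 0,"roll": 0}]}}

```text
clock: 20.45
tcp_pos: [440.2, -212.8, 69.5]
tcp_rot: [0.054, 0.706, 0.053, -0.705]
wrist_force: [-2.2, -0.1, 11.7]
gripper_width: 53.3
```

Request:
{"fn": "step_arm", "kwargs": {"increments": [{"x": 0,"y": 0,"z": 0,"roll": 0},{"x": 0,"y": 0,"z": 0,"roll": 0},{"x": 0,"y": 0,"z": 0,"roll": 0},{"x": 0,"y": 0,"z": 0,"roll": 0},{"x": -0.02,"y": 0,"z": 0,"roll": 0},{"x": -0.06,"y": 0,"z": 0,"roll": 0},{"x": -0.1,"y": 0,"z": 0,"roll": 0},{"x": -0.14,"y": 0,"z": 0,"roll": 0}], "claw": 0}}

```text
clock: 21.45
tcp_pos: [439.2, -212.2, 209.5]
tcp_rot: [-0.053, -0.705, -0.053, 0.705]
wrist_force: [0.7, -0.1, -0.1]
gripper_width: 91.8
```

```bash
cat > coast.py <<'E'
from h import *
def coasters(im):
    c=cam("top");hsv=cv2.cvtColor(im,cv2.COLOR_RGB2HSV).astype(int);m=(hsv[:,:,1]>85)
    out={}
    for n,b in dict(sq=(258,178,302,222),big=(199,188,238,230),slim=(238,216,272,256)).items():
        k=blob(m,box=b);w=ray(c,k,10).astype(np.float32)
        out[n]=rect(c,k,10) if n=="sq" else cv2.fitEllipse(w);print(n,out[n],cv2.contourArea(w))
    return out
E
python3 - <<'E'
from coast import *
im=viewer.capture("top");np.save("pics/top2.npy",im);cv2.imwrite("pics/top2.png",im[:,:,::-1]);coasters(im);c=cam("top")
V=cv2.cvtColor(im,cv2.COLOR_RGB2HSV)[:,:,2]
print("mould",rect(c,blob(V<60,box=(232,185,263,222)),34))
to((589.5,9.9,150),yaw=-79)
E
```

```text
sq (array([606.0427, -57.8089]), 64.14210510253906, 63.59739685058594, np.float32(-79.3679)) 3757.877652759955
big ((582.2941284179688, 75.84220886230469), (68.57852935791016, 70.07120513916016), 142.37326049804688) 3768.256380977691
slim ((518.3292236328125, -3.1543326377868652), (50.25825500488281, 51.25054931640625), 167.17689514160156) 2014.0658616342826
mould (array([589.7391,   9.514 ]), 60.59421157836914, 41.9844970703125, np.float32(11.56923))
t 21.5 tcp [ 441.702  -212.9187  214.4192] w 91.7 F [ 2.5905 -0.8097  3.2706] yheading -81.35 tilt [ 0.3581 -0.1536]
(589.5, 9.9, 150) -> [ 0.0647 -0.1983 -0.1792]
roll -2.35
```

View pics/top2.png

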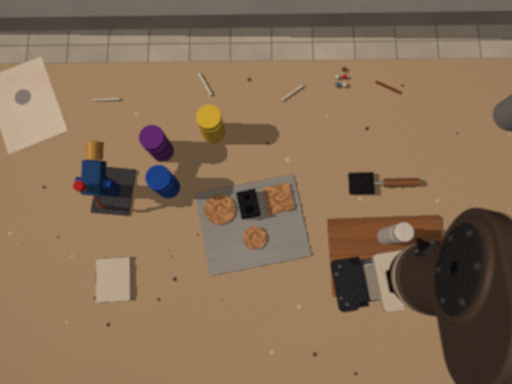

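The top view shows the three cork coasters free at (220,210), (280,197) and (255,238), with the can on the board and the rest under the arm. Now the mould, gripped across its width with tips above the coasters (TCP z about 13).

Request:
{"fn": "step_arm", "kwargs": {"increments": [{"x": 0,"y": -0.03,"z": -0.028,"roll": 0},{"x": 0,"y": -0.07,"z": -0.064,"roll": -2.8},{"x": 0,"y": -0.11,"z": -0.101,"roll": -2.8},{"x": 0.02,"y": -0.15,"z": -0.138,"roll": -2.8},{"x": 0.05,"y": -0.185,"z": -0.17,"roll": -2.8},{"x": 0.09,"y": -0.1975,"z": -0.181,"roll": -2.8},{"x": 0.13,"y": -0.1975,"z": -0.181,"roll": -2.8},{"x": 0.14,"y": -0.1975,"z": -0.181,"roll": -2.8}]}}

```text
clock: 22.5
tcp_pos: [586.8, 10.0, 65.6]
tcp_rot: [-0.071, -0.702, -0.071, 0.705]
wrist_force: [0.0, -0.4, 0.5]
gripper_width: 91.5
```

Request:
{"fn": "step_arm", "kwargs": {"increments": [{"x": 0,"y": 0,"z": 0,"roll": 0},{"x": 0,"y": 0,"z": 0,"roll": 0},{"x": 0,"y": 0,"z": 0,"roll": 0},{"x": 0,"y": 0,"z": 0,"roll": 0},{"x": 0,"y": 0,"z": 0,"roll": 0},{"x": 0,"y": 0,"z": 0,"roll": 0},{"x": 0,"y": 0,"z": 0,"roll": 0},{"x": 0,"y": 0,"z": 0,"roll": 0}]}}

```text
clock: 23.5
tcp_pos: [588.7, 10.1, 68.2]
tcp_rot: [-0.07, -0.704, -0.07, 0.704]
wrist_force: [-0.8, 0.7, 0.8]
gripper_width: 91.9
```

```bash
python3 - <<'E'
from h import *
to((589.6,9.7,13),yaw=-78.5);s=sensors.read_state()
im=viewer.capture("wrist");np.save("pics/w5.npy",im);cv2.imwrite("pics/w5.png",im[:,:,::-1]);c=cam("wrist",s)
V=cv2.cvtColor(im,cv2.COLOR_RGB2HSV)[:,:,2]
print(proj(c,[[589.6,9.7,34],[606,-57.8,10],[582.3,75.8,10],[518.3,-3.2,10]]))
E
```

```text
t 23.5 tcp [588.704   10.0769  68.1866] w 91.9 F [-0.8332  0.7308  0.8206] yheading -78.56 tilt [-0.0041 -0.002 ]
(589.6, 9.7, 13) -> [ 0.0552  0.0005 -0.0008]
roll -0.06
[[255.1344 215.7329]
 [341.9681 201.3787]
 [171.9593 197.3386]
 [253.3219 282.4052]]
```

View pics/w5.png

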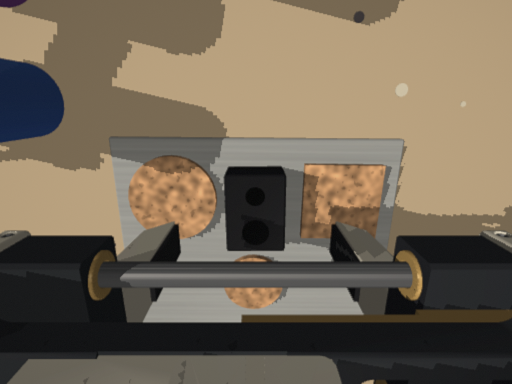

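The mould is centred at column 255 and square to the tool. The coasters appear at (172,197) and (343,201), which matches the predictions to within 1 px. Descend and grip.

Request:
{"fn": "step_arm", "kwargs": {"increments": [{"x": 0.02,"y": 0.0005,"z": -0.001,"roll": 0},{"x": 0.04,"y": 0.0005,"z": -0.001,"roll": 0},{"x": 0.05,"y": 0.0005,"z": -0.001,"roll": 0},{"x": 0.055,"y": 0.0005,"z": -0.001,"roll": 0},{"x": 0.055,"y": 0.0005,"z": -0.001,"roll": 0},{"x": 0.055,"y": 0.0005,"z": -0.001,"roll": 0},{"x": 0.055,"y": 0.0005,"z": -0.001,"roll": 0},{"x": 0.055,"y": 0.0005,"z": -0.001,"roll": 0}]}}

```text
clock: 24.55
tcp_pos: [590.0, 9.8, 13.5]
tcp_rot: [0.07, 0.704, 0.07, -0.703]
wrist_force: [0.1, -0.3, 0.1]
gripper_width: 91.7
```

Request:
{"fn": "step_arm", "kwargs": {"increments": [{"x": 0,"y": 0,"z": 0,"roll": 0},{"x": 0,"y": 0,"z": 0,"roll": 0},{"x": 0,"y": 0,"z": 0,"roll": 0},{"x": 0,"y": 0,"z": 0,"roll": 0},{"x": 0,"y": 0,"z": 0,"roll": 0},{"x": 0,"y": 0,"z": 0,"roll": 0},{"x": -0.01,"y": 0,"z": 0,"roll": 0},{"x": -0.03,"y": 0,"z": 0,"roll": 0}], "claw": 1, "grip_force": 30}}

```text
clock: 25.55
tcp_pos: [589.1, 9.7, 43.3]
tcp_rot: [-0.07, -0.703, -0.07, 0.704]
wrist_force: [-0.7, 0.1, -1.0]
gripper_width: 43.7
```

```bash
python3 - <<'E'
from h import *
to((427,308.5,80),yaw=-86.1);print(sensors.read_state()['q'])
E
```

```text
t 25.55 tcp [589.0718   9.7022  43.2978] w 43.7 F [-0.7233  0.1314 -1.045 ] yheading -78.56 tilt [-0.102  -0.0077]
(427, 308.5, 80) -> [-0.0365 -0.325   0.0997]
roll 7.54
[ 0.1497  0.6169 -0.3698  1.8205  0.3073  0.7626 -1.7537]
```

Request:
{"fn": "step_arm", "kwargs": {"increments": [{"x": -0.03,"y": -0.01,"z": 0.003,"roll": 0},{"x": -0.04,"y": -0.05,"z": 0.015,"roll": 2.5},{"x": -0.04,"y": -0.1,"z": 0.03,"roll": 5},{"x": -0.04,"y": -0.155,"z": 0.047,"roll": 7.5},{"x": -0.04,"y": -0.21,"z": 0.064,"roll": 7.5},{"x": -0.04,"y": -0.265,"z": 0.081,"roll": 7.5},{"x": -0.04,"y": -0.31,"z": 0.095,"roll": 7.5},{"x": -0.04,"y": -0.325,"z": 0.1,"roll": 7.5}]}}

```text
clock: 26.55
tcp_pos: [425.3, 311.9, 84.0]
tcp_rot: [0.025, 0.707, 0.027, -0.707]
wrist_force: [-0.3, -0.3, -1.8]
gripper_width: 43.8
```

Request:
{"fn": "step_arm", "kwargs": {"increments": [{"x": 0,"y": 0,"z": 0,"roll": 0},{"x": 0,"y": 0,"z": 0,"roll": 0},{"x": 0,"y": 0,"z": 0,"roll": 0},{"x": 0,"y": 0,"z": 0,"roll": 0},{"x": 0,"y": 0,"z": 0,"roll": 0},{"x": 0,"y": 0,"z": 0,"roll": 0},{"x": 0,"y": 0,"z": 0,"roll": 0},{"x": 0,"y": 0,"z": 0,"roll": 0}]}}

```text
clock: 27.55
tcp_pos: [427.3, 308.5, 83.2]
tcp_rot: [-0.024, -0.707, -0.024, 0.707]
wrist_force: [-0.2, 1.3, -1.1]
gripper_width: 44.0
```

```bash
python3 - <<'E'
from h import *
to((427,308.5,20),yaw=-86.1);s=sensors.read_state();print(s['q'])
im=viewer.capture("wrist");np.save("pics/w6.npy",im);cv2.imwrite("pics/w6.png",im[:,:,::-1]);c=cam("wrist",s)
a=np.radians(3.9);e=np.array([[47,38],[47,-38],[-47,-38],[-47,38]])@np.array([[np.cos(a),np.sin(a)],[-np.sin(a),np.cos(a)]])+[427,308.5]
print(proj(c,np.c_[e,[10]*4]))
E
```

```text
t 27.55 tcp [427.3276 308.5203  83.2055] w 44.0 F [-0.2329  1.2512 -1.0809] yheading -86.06 tilt [-0.0009 -0.0033]
(427, 308.5, 20) -> [ 0.0632 -0.      0.0003]
roll 0.04
[-0.4343  0.4825 -0.3923  1.9461  0.26    0.7618 -2.4778]
[[207.3886 144.4828]
 [301.6706 144.6216]
 [296.5585 249.2097]
 [212.2547 249.0628]]
```

View pics/w6.png

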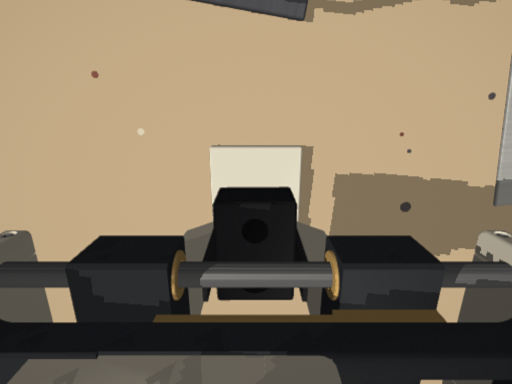

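The tile's far edge is at row 145, columns 210–301, against a prediction of row 144.5 and 207–302. The held mould is square to it. I check both offsets numerically.

```bash
python3 - <<'E'
from h import *
s=sensors.read_state();im=np.load("pics/w6.npy").astype(int);c=cam("wrist",s)
T=rot(s["tcp_rot"]).as_matrix()
tl=lambda px,z:(np.r_[ray(c,px,z)[0],z]-s["tcp_pos"])@T
g=im[:,:,2]
for r in (155,170,180):
    x=np.where(g[r,190:325]>150)[0]+190;print(r,x.min(),x.max(),tl((x.min()-.5,r),10)[1],tl((x.max()+.5,r),10)[1])
for col in (225,255,290):
    x=np.where(g[130:185,col]>150)[0]+130;d=np.where(im[150:260,col].sum(1)<120)[0]+150
    print(col,"tile far",x.min(),tl((col,x.min()-.5),10)[2],"mould far",d.min(),tl((col,d.min()-.5),103.7)[2])
print(im[165,215:222,2],im[165,296:306,2])
for r in (200,230): 
    d=np.where(im[r,190:325].sum(1)<60)[0]+190;print("mould cols",r,d.min(),d.max())
E
```

```text
155 210 300 -36.65855278389184 37.47771586672266
170 210 299 -37.22381432430088 37.240474533825534
180 211 299 -36.77416134466629 37.63532652019435
225 tile far 147 -45.08572031477046 mould far 188 -38.12543430269835
255 tile far 147 -45.105727226467835 mould far 188 -38.140490408390015
290 tile far 147 -45.12906234072571 mould far 191 -36.588331568881756
[194 194 195 195 194 194 194] [196 195 196 194 155 100  87  89  90  90]
mould cols 200 216 293
mould cols 230 214 296
```

```bash
python3 - <<'E'
from h import *
s=sensors.read_state();im=np.load("pics/w6.npy").astype(int);c=cam("wrist",s)
T=rot(s["tcp_rot"]).as_matrix()
tl=lambda px,z:(np.r_[ray(c,px,z)[0],z]-s["tcp_pos"])@T
print(im[180:225,232].sum(1)//3)
print(tl((255,187.5),73.7),[ (r,round(tl((255,r),103.7)[2],1)) for r in range(203,216,2)])
for r in (200,230): print(tl((214.5,r),103.7)[1],tl((295.5,r),103.7)[1])
E
```

```text
[212 211 212 211 213 213 181  99  26   7  13  12  12  11  13  11  12  13
  12  12  12  14  13  17  17  19  19  19  21  19  20  19  19  19  19  20
  19  21  20  19  19  20  19  18  18]
[  9.4999   0.4308 -29.3199] [(203, np.float64(-29.9)), (205, np.float64(-28.8)), (207, np.float64(-27.8)), (209, np.float64(-26.7)), (211, np.float64(-25.6)), (213, np.float64(-24.5)), (215, np.float64(-23.4))]
-20.114612813484914 20.969513374461318
-20.780915720029046 21.66852396270932
```

Request:
{"fn": "step_arm", "kwargs": {"increments": [{"x": 0.01,"y": 0,"z": 0.001,"roll": 0},{"x": 0.03,"y": 0,"z": 0.001,"roll": 0},{"x": 0.05,"y": 0,"z": 0.001,"roll": 0},{"x": 0.059,"y": 0,"z": 0.001,"roll": 0},{"x": 0.062,"y": 0,"z": 0.001,"roll": 0},{"x": 0.0635,"y": 0,"z": 0.001,"roll": 0},{"x": 0.0635,"y": 0,"z": 0.001,"roll": 0},{"x": 0.0635,"y": 0,"z": 0.001,"roll": 0}]}}

```text
clock: 28.6
tcp_pos: [426.6, 308.6, 20.1]
tcp_rot: [0.024, 0.707, 0.024, -0.706]
wrist_force: [0.5, 0.3, -1.8]
gripper_width: 43.7
```

Request:
{"fn": "step_arm", "kwargs": {"increments": [{"x": 0.001,"y": 0,"z": 0,"roll": 0},{"x": 0.001,"y": 0,"z": 0,"roll": 0},{"x": 0.001,"y": 0,"z": 0,"roll": 0},{"x": 0.001,"y": 0,"z": 0,"roll": 0},{"x": 0.001,"y": 0,"z": 0,"roll": 0},{"x": 0.001,"y": 0,"z": 0,"roll": 0},{"x": 0.001,"y": 0,"z": 0,"roll": 0},{"x": 0.001,"y": 0,"z": 0,"roll": 0}]}}

```text
clock: 29.6
tcp_pos: [426.7, 308.6, 19.2]
tcp_rot: [0.024, 0.707, 0.024, -0.706]
wrist_force: [-1.5, -1.2, 5.8]
gripper_width: 43.7
```

Request:
{"fn": "step_arm", "kwargs": {"increments": [{"x": 0,"y": 0,"z": 0,"roll": 0},{"x": 0,"y": 0,"z": 0,"roll": 0},{"x": 0,"y": 0,"z": 0,"roll": 0},{"x": 0,"y": 0,"z": 0,"roll": 0},{"x": -0.02,"y": 0,"z": 0,"roll": 0},{"x": -0.06,"y": 0,"z": 0,"roll": 0},{"x": -0.12,"y": 0,"z": 0,"roll": 0},{"x": -0.18,"y": 0,"z": 0,"roll": 0}], "claw": 0}}

```text
clock: 30.6
tcp_pos: [426.0, 308.2, 200.3]
tcp_rot: [-0.024, -0.706, -0.024, 0.707]
wrist_force: [0.8, 0.0, 0.4]
gripper_width: 92.1
```

```bash
python3 - <<'E'
from h import *
to((440,-212.8,200),yaw=-81.4)
im=viewer.capture("scene");np.save("pics/s2.npy",im);cv2.imwrite("pics/s2.png",cv2.resize(np.clip(im[60:300,40:400]*1.2,0,255).astype(np.uint8),None,fx=2.2,fy=2.2)[:,:,::-1])
E
```

```text
t 30.6 tcp [425.9728 308.1807 200.3463] w 92.1 F [0.7854 0.0231 0.442 ] yheading -86.05 tilt [-0.0372 -0.015 ]
(440, -212.8, 200) -> [0.0005 0.5207 0.0219]
roll -4.65
```

View pics/s2.png

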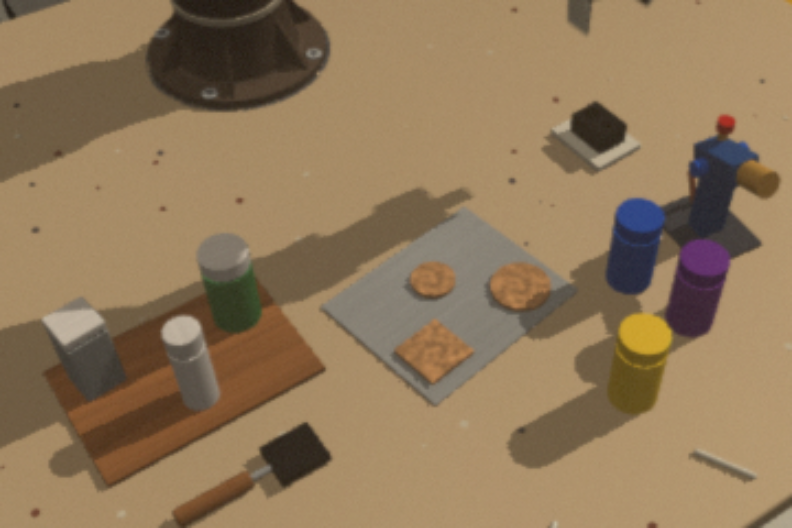

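The scene view shows the jar, tin and can upright on the board, the mould on the tile, and the paddle untouched. I measure the container tops and the mould placing in both views.

```bash
python3 - <<'E'
from coast import *
t=viewer.capture("top");np.save("pics/t3.npy",t);sc=np.load("pics/s2.npy")
h=cv2.cvtColor(t,cv2.COLOR_RGB2HSV).astype(int);S,V=h[:,:,1],h[:,:,2];c=cam("top")
P=dict(jar=(440,-212.8,113),can=(520,-293.5,120),tin=(441,-375,108))
cs=cam("scene");h2=cv2.cvtColor(sc,cv2.COLOR_RGB2HSV).astype(int);S2,V2=h2[:,:,1],h2[:,:,2]
for n,p in P.items():
    for nm,cc,SS,VV,th in (("top",c,S,V,150),("scene",cs,S2,V2,120)):
        u,v=proj(cc,p)[0].astype(int);r=22 if nm=="top" else 17
        k=blob((VV>th)&(SS<80),box=(u-r,v-r,u+r,v+r if nm=="top" else v+9))
        print(n,nm,(u,v),k.min(0),k.max(0), rect(cc,k,p[2]) if n=="tin" else cv2.minEnclosingCircle(ray(cc,k,p[2]).astype(np.float32)), "" if n=="tin" else cv2.fitEllipse(ray(cc,k,p[2]).astype(np.float32))[:2])
print("mould",rect(c,blob(V<60,box=(85,245,145,310)),40));print("tile",rect(c,blob(((V>140)&(S<80))|(V<60),box=(85,245,145,310)),10))
coasters(t)
E
```

```text
jar top (np.int64(363), np.int64(273)) [351. 260.] [365. 268.] ((458.7275390625, -203.09088134765625), 15.750990867614746) ((458.1838684082031, -204.3801727294922), (14.189148902893066, 28.748394012451172))
jar scene (np.int64(141), np.int64(173)) [148. 173.] [153. 178.] ((456.96124267578125, -198.23284912109375), 8.534985542297363) ((458.2689208984375, -197.32286071777344), (10.243570327758789, 16.642070770263672))
can top (np.int64(404), np.int64(231)) [394. 222.] [413. 240.] ((520.6353759765625, -291.60394287109375), 18.776451110839844) ((520.7709350585938, -291.76873779296875), (34.95592498779297, 36.395076751708984))
can scene (np.int64(122), np.int64(209)) [114. 204.] [130. 216.] ((519.6883544921875, -293.93914794921875), 18.225358963012695) ((520.0748901367188, -294.09112548828125), (33.736759185791016, 34.973793029785156))
tin top (np.int64(447), np.int64(273)) [433. 260.] [461. 283.] (array([ 441.7717, -373.2498]), 47.54124069213867, 44.18500518798828, np.float32(-82.86257)) 
tin scene (np.int64(73), np.int64(205)) [ 59. 200.] [ 86. 213.] (array([ 438.7039, -375.9908]), 46.39080810546875, 44.872100830078125, np.float32(9.415379)) 
mould (array([426.4776, 335.785 ]), 103.68587493896484, 40.94623565673828, np.float32(4.2412167))
tile (array([425.5539, 347.7269]), 107.30986022949219, 42.37735366821289, np.float32(4.241047))
sq (array([606.2859, -57.8081]), 63.9552001953125, 63.57876205444336, np.float32(-78.870056)) 3768.030521807901
big ((582.2850341796875, 75.71022033691406), (68.75630950927734, 70.01841735839844), 150.40892028808594) 3773.3350412450964
slim ((518.443115234375, -3.189462184906006), (49.88633346557617, 51.6248664855957), 173.25987243652344) 2014.1957563364303
```

Request:
{"fn": "step_arm", "kwargs": {"increments": [{"x": 0,"y": 0.03,"z": 0.001,"roll": 0},{"x": 0,"y": 0.085,"z": 0.004,"roll": -4.7},{"x": 0,"y": 0.145,"z": 0.006,"roll": -4.7},{"x": 0,"y": 0.205,"z": 0.009,"roll": -4.7},{"x": 0,"y": 0.265,"z": 0.011,"roll": -4.7},{"x": 0,"y": 0.325,"z": 0.014,"roll": -4.7},{"x": 0,"y": 0.385,"z": 0.016,"roll": -4.7},{"x": 0,"y": 0.445,"z": 0.019,"roll": -4.7}]}}

```text
clock: 31.7
tcp_pos: [437.6, -138.7, 198.7]
tcp_rot: [0.053, 0.705, 0.053, -0.705]
wrist_force: [1.4, 0.4, 0.4]
gripper_width: 91.9
```

Request:
{"fn": "step_arm", "kwargs": {"increments": [{"x": 0,"y": 0.045,"z": -0.002,"roll": 0},{"x": 0,"y": 0.07,"z": -0.003,"roll": 0},{"x": 0,"y": 0.0757,"z": -0.003,"roll": 0},{"x": 0,"y": 0.0757,"z": -0.003,"roll": 0},{"x": 0,"y": 0.0757,"z": -0.003,"roll": 0},{"x": 0,"y": 0.0757,"z": -0.003,"roll": 0},{"x": 0,"y": 0.0757,"z": -0.003,"roll": 0},{"x": 0,"y": 0.0757,"z": -0.003,"roll": 0}]}}

```text
clock: 32.7
tcp_pos: [452.3, -211.0, 198.8]
tcp_rot: [0.053, 0.705, 0.053, -0.705]
wrist_force: [0.5, -0.4, -1.5]
gripper_width: 92.1
```

```bash
python3 - <<'E'
from h import *
to((440.2,-212.8,71),yaw=-81.4)
t=viewer.capture("top");np.save("pics/t4.npy",t)
h=cv2.cvtColor(t,cv2.COLOR_RGB2HSV).astype(int);S,V=h[:,:,1],h[:,:,2];c=cam("top")
print("mould",rect(c,blob(V<60,box=(98,255,132,305)),40));print("tile",rect(c,blob(((V>140)&(S<80))|(V<60),box=(85,245,145,310)),10))
E
```

```text
t 32.7 tcp [ 452.2797 -211.0066  198.7899] w 92.1 F [ 0.4871 -0.3928 -1.5354] yheading -81.35 tilt [ 0.004  -0.0044]
(440.2, -212.8, 71) -> [ 0.1278 -0.0001  0.0122]
roll 0.05
mould (array([429.7846, 302.9732]), 54.91291809082031, 47.13786697387695, np.float32(3.8650274))
tile (array([428.9765, 313.7681]), 56.832183837890625, 48.78540802001953, np.float32(3.86505))
```

Request:
{"fn": "step_arm", "kwargs": {"increments": [{"x": 0,"y": 0,"z": 0.0122,"roll": 0},{"x": 0,"y": 0,"z": 0.0122,"roll": 0},{"x": 0.04,"y": 0,"z": 0.0122,"roll": 0},{"x": 0.08,"y": 0,"z": 0.0122,"roll": 0},{"x": 0.115,"y": 0,"z": 0.0122,"roll": 0},{"x": 0.128,"y": 0,"z": 0.0122,"roll": 0},{"x": 0.128,"y": 0,"z": 0.0122,"roll": 0},{"x": 0.128,"y": 0,"z": 0.0122,"roll": 0}]}}

```text
clock: 33.75
tcp_pos: [441.1, -213.4, 71.9]
tcp_rot: [0.053, 0.706, 0.053, -0.704]
wrist_force: [0.0, -0.4, 0.4]
gripper_width: 91.9
```

Request:
{"fn": "step_arm", "kwargs": {"increments": [{"x": 0,"y": 0,"z": 0,"roll": 0},{"x": 0,"y": 0,"z": 0,"roll": 0},{"x": 0,"y": 0,"z": 0,"roll": 0},{"x": 0,"y": 0,"z": 0,"roll": 0},{"x": 0,"y": 0,"z": 0,"roll": 0},{"x": 0,"y": 0,"z": 0,"roll": 0},{"x": -0.01,"y": 0,"z": 0,"roll": 0},{"x": -0.03,"y": 0,"z": 0,"roll": 0}], "claw": 1, "grip_force": 30}}

```text
clock: 34.75
tcp_pos: [439.3, -212.7, 100.7]
tcp_rot: [-0.053, -0.704, -0.054, 0.706]
wrist_force: [0.4, -0.5, -2.9]
gripper_width: 54.0
```

```bash
python3 - <<'E'
from h import *
to((582.3,75.7,146))
E
```

```text
t 34.75 tcp [ 439.3208 -212.6862  100.6845] w 54.0 F [ 0.4256 -0.5104 -2.895 ] yheading -81.36 tilt [-0.1243  0.0521]
(582.3, 75.7, 146) -> [-0.0454 -0.2637 -0.1846]
```

Request:
{"fn": "step_arm", "kwargs": {"increments": [{"x": -0.03,"y": 0,"z": 0,"roll": 0},{"x": -0.045,"y": -0.03,"z": -0.021,"roll": 0},{"x": -0.045,"y": -0.07,"z": -0.049,"roll": 0},{"x": -0.045,"y": -0.115,"z": -0.08,"roll": 0},{"x": -0.045,"y": -0.16,"z": -0.112,"roll": 0},{"x": -0.045,"y": -0.205,"z": -0.144,"roll": 0},{"x": -0.045,"y": -0.246,"z": -0.172,"roll": 0},{"x": -0.045,"y": -0.2635,"z": -0.184,"roll": 0}]}}

```text
clock: 35.75
tcp_pos: [583.0, 78.9, 146.0]
tcp_rot: [0.054, 0.705, 0.055, -0.705]
wrist_force: [1.2, 0.6, -3.7]
gripper_width: 53.7
```

Request:
{"fn": "step_arm", "kwargs": {"increments": [{"x": 0.0,"y": 0,"z": 0,"roll": 0},{"x": 0.02,"y": 0,"z": 0,"roll": 0},{"x": 0.04,"y": 0,"z": 0,"roll": 0},{"x": 0.05,"y": 0,"z": 0,"roll": 0},{"x": 0.05,"y": 0,"z": 0,"roll": 0},{"x": 0.05,"y": 0,"z": 0,"roll": 0},{"x": 0.05,"y": 0,"z": 0,"roll": 0},{"x": 0.05,"y": 0,"z": 0,"roll": 0}]}}

```text
clock: 36.75
tcp_pos: [582.8, 75.1, 96.2]
tcp_rot: [0.053, 0.705, 0.053, -0.705]
wrist_force: [0.2, 0.2, -2.7]
gripper_width: 53.4
```

```bash
python3 - <<'E'
from h import *
to((582.3,75.7,72));s=sensors.read_state()
im=viewer.capture("wrist");cv2.imwrite("pics/w7.png",im[:,:,::-1]);np.save("pics/w7.npy",im);c=cam("wrist",s)
print(proj(c,[[582.3,75.7,10],[582.3+35,75.7,10],[606,-57.8,10]]),proj(c,np.r_[s["tcp_pos"][:2]+[-27*0,0],s["tcp_pos"][2]+44]))
E
```

```text
t 36.75 tcp [582.7886  75.1241  96.187 ] w 53.4 F [ 0.228   0.1935 -2.7264] yheading -81.37 tilt [0.0397 0.0041]
(582.3, 75.7, 72) -> [ 0.0242 -0.0006  0.0004]
[[253.7776 195.2208]
 [259.8593 157.0341]
 [405.4669 191.7525]] [[254.012  281.2888]]
```

View pics/w7.png

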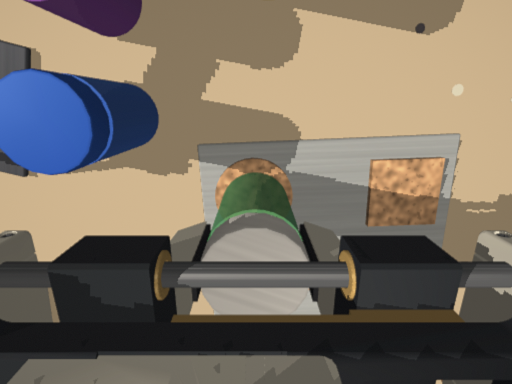

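The coaster shows at columns 216–292 with its far edge at row 157, as predicted. The jar is above its middle, so I lower it.

Request:
{"fn": "step_arm", "kwargs": {"increments": [{"x": 0.01,"y": -0.0005,"z": 0.0005,"roll": 0},{"x": 0.018,"y": -0.0005,"z": 0.0005,"roll": 0},{"x": 0.021,"y": -0.0005,"z": 0.0005,"roll": 0},{"x": 0.022,"y": -0.0005,"z": 0.0005,"roll": 0},{"x": 0.0225,"y": -0.0005,"z": 0.0005,"roll": 0},{"x": 0.023,"y": -0.0005,"z": 0.0005,"roll": 0},{"x": 0.0235,"y": -0.0005,"z": 0.0005,"roll": 0},{"x": 0.0235,"y": -0.0005,"z": 0.0005,"roll": 0}]}}

```text
clock: 37.8
tcp_pos: [582.3, 75.5, 72.8]
tcp_rot: [0.053, 0.705, 0.053, -0.705]
wrist_force: [-2.1, 0.0, 5.1]
gripper_width: 53.7
```

Request:
{"fn": "step_arm", "kwargs": {"increments": [{"x": 0,"y": 0,"z": 0,"roll": 0},{"x": 0,"y": 0,"z": 0,"roll": 0},{"x": 0,"y": 0,"z": 0,"roll": 0},{"x": 0,"y": 0,"z": 0,"roll": 0},{"x": -0.02,"y": 0,"z": 0,"roll": 0},{"x": -0.06,"y": 0,"z": 0,"roll": 0},{"x": -0.1,"y": 0,"z": 0,"roll": 0},{"x": -0.14,"y": 0,"z": 0,"roll": 0}], "claw": 0}}

```text
clock: 38.8
tcp_pos: [581.8, 75.5, 213.5]
tcp_rot: [-0.053, -0.705, -0.053, 0.705]
wrist_force: [1.6, 0.6, 0.5]
gripper_width: 92.0
```

Request:
{"fn": "step_arm", "kwargs": {"increments": [{"x": 0,"y": 0.03,"z": 0.01,"roll": 0},{"x": 0,"y": 0.08,"z": 0.026,"roll": 0},{"x": 0,"y": 0.135,"z": 0.044,"roll": 0},{"x": 0,"y": 0.19,"z": 0.063,"roll": 0},{"x": 0,"y": 0.245,"z": 0.081,"roll": 0},{"x": 0,"y": 0.3,"z": 0.099,"roll": 0},{"x": 0,"y": 0.343,"z": 0.113,"roll": 0},{"x": 0,"y": 0.3555,"z": 0.117,"roll": 0}]}}

```text
clock: 39.8
tcp_pos: [518.1, -297.5, 212.0]
tcp_rot: [-0.052, -0.705, -0.051, 0.706]
wrist_force: [0.1, 0.2, 0.2]
gripper_width: 91.8
```

Request:
{"fn": "step_arm", "kwargs": {"increments": [{"x": 0,"y": 0,"z": 0,"roll": 0},{"x": 0.02,"y": 0,"z": 0,"roll": 0},{"x": 0.03,"y": 0,"z": 0,"roll": 0},{"x": 0.03,"y": 0,"z": 0,"roll": 0},{"x": 0.03,"y": 0,"z": 0,"roll": 0},{"x": 0.03,"y": 0,"z": 0,"roll": 0},{"x": 0.03,"y": 0,"z": 0,"roll": 0},{"x": 0.03,"y": 0,"z": 0,"roll": 0}]}}

```text
clock: 40.8
tcp_pos: [519.7, -293.6, 182.4]
tcp_rot: [0.053, 0.705, 0.053, -0.705]
wrist_force: [0.1, 0.1, -0.5]
gripper_width: 91.7
```

```bash
python3 - <<'E'
from h import *
to((520,-293.5,77))
E
```

```text
t 40.8 tcp [ 519.7198 -293.614   182.4145] w 91.7 F [ 0.0934  0.1052 -0.4864] yheading -81.38 tilt [ 0.0149 -0.0084]
(520, -293.5, 77) -> [ 0.1054 -0.0001 -0.0003]
```

Request:
{"fn": "step_arm", "kwargs": {"increments": [{"x": 0.03,"y": 0,"z": 0,"roll": 0},{"x": 0.07,"y": 0,"z": 0,"roll": 0},{"x": 0.095,"y": 0,"z": 0,"roll": 0},{"x": 0.105,"y": 0,"z": 0,"roll": 0},{"x": 0.105,"y": 0,"z": 0,"roll": 0},{"x": 0.105,"y": 0,"z": 0,"roll": 0},{"x": 0.105,"y": 0,"z": 0,"roll": 0},{"x": 0.105,"y": 0,"z": 0,"roll": 0}]}}

```text
clock: 41.8
tcp_pos: [520.0, -293.7, 77.9]
tcp_rot: [0.053, 0.705, 0.053, -0.705]
wrist_force: [-0.8, -0.4, -0.7]
gripper_width: 91.8
```

Request:
{"fn": "step_arm", "kwargs": {"increments": [{"x": 0,"y": 0,"z": 0,"roll": 0},{"x": 0,"y": 0,"z": 0,"roll": 0},{"x": 0,"y": 0,"z": 0,"roll": 0},{"x": 0,"y": 0,"z": 0,"roll": 0},{"x": 0,"y": 0,"z": 0,"roll": 0},{"x": 0,"y": 0,"z": 0,"roll": 0},{"x": 0,"y": 0,"z": 0,"roll": 0},{"x": -0.02,"y": 0,"z": 0,"roll": 0}], "claw": 1, "grip_force": 25}}

```text
clock: 42.8
tcp_pos: [518.3, -292.9, 95.9]
tcp_rot: [-0.053, -0.704, -0.054, 0.706]
wrist_force: [-0.0, -0.0, -2.5]
gripper_width: 37.5
```

Request:
{"fn": "step_arm", "kwargs": {"increments": [{"x": -0.04,"y": 0,"z": 0,"roll": 0},{"x": -0.06,"y": -0.03,"z": -0.004,"roll": 0},{"x": -0.06,"y": -0.08,"z": -0.012,"roll": 0},{"x": -0.06,"y": -0.13,"z": -0.019,"roll": 0},{"x": -0.06,"y": -0.18,"z": -0.026,"roll": 0},{"x": -0.06,"y": -0.23,"z": -0.034,"roll": 0},{"x": -0.06,"y": -0.275,"z": -0.04,"roll": 0},{"x": -0.06,"y": -0.287,"z": -0.042,"roll": 0}]}}

```text
clock: 43.8
tcp_pos: [517.7, 0.2, 157.2]
tcp_rot: [-0.055, -0.705, -0.055, 0.705]
wrist_force: [0.8, -0.2, -1.5]
gripper_width: 37.2
```

Request:
{"fn": "step_arm", "kwargs": {"increments": [{"x": 0.0,"y": 0,"z": 0,"roll": 0},{"x": 0.03,"y": 0,"z": 0,"roll": 0},{"x": 0.05,"y": 0,"z": 0,"roll": 0},{"x": 0.06,"y": 0,"z": 0,"roll": 0},{"x": 0.06,"y": 0,"z": 0,"roll": 0},{"x": 0.06,"y": 0,"z": 0,"roll": 0},{"x": 0.06,"y": 0,"z": 0,"roll": 0},{"x": 0.06,"y": 0,"z": 0,"roll": 0}]}}

```text
clock: 44.8
tcp_pos: [518.4, -3.5, 97.7]
tcp_rot: [0.053, 0.705, 0.053, -0.705]
wrist_force: [0.1, -0.6, -1.7]
gripper_width: 37.4
```

```bash
python3 - <<'E'
from h import *
to((518.4,-3.2,79));s=sensors.read_state()
im=viewer.capture("wrist");np.save("pics/w8.npy",im);c=cam("wrist",s)
h=cv2.cvtColor(im,cv2.COLOR_RGB2HSV).astype(int);m=h[:,:,1]>85
u=proj(c,[[518.4,-3.2,10],[518.4+26*.98,-3.2+26*.2,10]]);print(u)
for r in (int(u[1,1])+8,int(u[1,1])+14): 
    x=np.where(m[r,200:310])[0]+200;print(r,x.min(),x.max())
    d=np.where(m[200:r-3] [:,254])[0]
col=np.where(m[int(u[1,1])-12:int(u[1,1])+12,254])[0]+int(u[1,1])-12;print(col)
E
```

```text
t 44.8 tcp [518.3932  -3.4761  97.6981] w 37.4 F [ 0.0848 -0.6485 -1.7412] yheading -81.37 tilt [ 0.0478 -0.0021]
(518.4, -3.2, 79) -> [ 0.0187 -0.0003 -0.    ]
[[254.183  194.2485]
 [252.6849 165.9897]]
173 237 271
179 231 277
[168 169 170 171 172 173 174 175 176]
```

Request:
{"fn": "step_arm", "kwargs": {"increments": [{"x": 0.01,"y": 0,"z": 0,"roll": 0},{"x": 0.015,"y": 0,"z": 0,"roll": 0},{"x": 0.017,"y": 0,"z": 0,"roll": 0},{"x": 0.018,"y": 0,"z": 0,"roll": 0},{"x": 0.0185,"y": 0,"z": 0,"roll": 0},{"x": 0.019,"y": 0,"z": 0,"roll": 0},{"x": 0.019,"y": 0,"z": 0,"roll": 0},{"x": 0.019,"y": 0,"z": 0,"roll": 0}]}}

```text
clock: 45.85
tcp_pos: [518.2, -3.4, 79.1]
tcp_rot: [0.053, 0.705, 0.053, -0.705]
wrist_force: [-3.8, 0.1, 10.2]
gripper_width: 37.5
```

Request:
{"fn": "step_arm", "kwargs": {"increments": [{"x": 0,"y": 0,"z": 0,"roll": 0},{"x": 0,"y": 0,"z": 0,"roll": 0},{"x": 0,"y": 0,"z": 0,"roll": 0},{"x": 0,"y": 0,"z": 0,"roll": 0},{"x": -0.02,"y": 0,"z": 0,"roll": 0},{"x": -0.06,"y": 0,"z": 0,"roll": 0},{"x": -0.1,"y": 0,"z": 0,"roll": 0},{"x": -0.14,"y": 0,"z": 0,"roll": 0}], "claw": 0}}

```text
clock: 46.85
tcp_pos: [517.9, -3.5, 219.5]
tcp_rot: [-0.053, -0.705, -0.053, 0.705]
wrist_force: [0.7, -0.3, 0.6]
gripper_width: 91.7
```

Request:
{"fn": "step_arm", "kwargs": {"increments": [{"x": 0,"y": 0.03,"z": 0.011,"roll": 0},{"x": 0,"y": 0.08,"z": 0.03,"roll": 0},{"x": 0,"y": 0.135,"z": 0.05,"roll": 0},{"x": 0,"y": 0.19,"z": 0.071,"roll": 0},{"x": 0,"y": 0.245,"z": 0.091,"roll": 0},{"x": 0,"y": 0.3,"z": 0.112,"roll": 0},{"x": 0,"y": 0.343,"z": 0.128,"roll": 0},{"x": 0,"y": 0.356,"z": 0.1325,"roll": 0}]}}

```text
clock: 47.85
tcp_pos: [438.8, -378.7, 217.9]
tcp_rot: [-0.052, -0.705, -0.051, 0.706]
wrist_force: [0.4, 0.6, -0.2]
gripper_width: 91.7
```

Request:
{"fn": "step_arm", "kwargs": {"increments": [{"x": 0,"y": 0,"z": 0,"roll": 0},{"x": 0.02,"y": 0,"z": 0,"roll": 0},{"x": 0.04,"y": 0,"z": 0,"roll": 0},{"x": 0.04,"y": 0,"z": 0,"roll": 0},{"x": 0.04,"y": 0,"z": 0,"roll": 0},{"x": 0.04,"y": 0,"z": 0,"roll": 0},{"x": 0.04,"y": 0,"z": 0,"roll": 0},{"x": 0.04,"y": 0,"z": 0,"roll": 0}]}}

```text
clock: 48.85
tcp_pos: [440.7, -375.4, 178.5]
tcp_rot: [0.053, 0.705, 0.053, -0.705]
wrist_force: [0.8, 0.9, 0.1]
gripper_width: 91.9
```

```bash
python3 - <<'E'
from h import *
to((441,-375.1,66))
E
```

```text
t 48.85 tcp [ 440.6618 -375.4353  178.5282] w 91.9 F [0.764  0.9075 0.125 ] yheading -81.37 tilt [ 0.0222 -0.0178]
(441, -375.1, 66) -> [ 0.1125 -0.0003 -0.0003]
```

Request:
{"fn": "step_arm", "kwargs": {"increments": [{"x": 0.03,"y": 0,"z": 0,"roll": 0},{"x": 0.07,"y": 0,"z": 0,"roll": 0},{"x": 0.1,"y": 0,"z": 0,"roll": 0},{"x": 0.1125,"y": 0,"z": 0,"roll": 0},{"x": 0.1125,"y": 0,"z": 0,"roll": 0},{"x": 0.1125,"y": 0,"z": 0,"roll": 0},{"x": 0.1125,"y": 0,"z": 0,"roll": 0},{"x": 0.1125,"y": 0,"z": 0,"roll": 0}]}}

```text
clock: 49.85
tcp_pos: [440.9, -375.6, 66.5]
tcp_rot: [0.053, 0.705, 0.053, -0.705]
wrist_force: [0.7, 0.3, -0.2]
gripper_width: 91.9
```

Request:
{"fn": "step_arm", "kwargs": {"increments": [{"x": 0,"y": 0,"z": 0,"roll": 0},{"x": 0,"y": 0,"z": 0,"roll": 0},{"x": 0,"y": 0,"z": 0,"roll": 0},{"x": 0,"y": 0,"z": 0,"roll": 0},{"x": 0,"y": 0,"z": 0,"roll": 0},{"x": 0,"y": 0,"z": 0,"roll": 0},{"x": 0,"y": 0,"z": 0,"roll": 0},{"x": -0.02,"y": 0,"z": 0,"roll": 0}], "claw": 1, "grip_force": 25}}

```text
clock: 50.85
tcp_pos: [439.4, -374.5, 84.5]
tcp_rot: [-0.052, -0.704, -0.054, 0.706]
wrist_force: [0.2, 0.1, -1.3]
gripper_width: 45.7
```

Request:
{"fn": "step_arm", "kwargs": {"increments": [{"x": -0.04,"y": 0,"z": 0,"roll": 0},{"x": -0.06,"y": -0.03,"z": -0.022,"roll": 0},{"x": -0.06,"y": -0.075,"z": -0.055,"roll": -1},{"x": -0.06,"y": -0.12,"z": -0.088,"roll": -2.4},{"x": -0.06,"y": -0.17,"z": -0.124,"roll": -2.4},{"x": -0.06,"y": -0.22,"z": -0.161,"roll": -2.4},{"x": -0.06,"y": -0.27,"z": -0.197,"roll": -2.4},{"x": -0.06,"y": -0.289,"z": -0.211,"roll": -2.4}]}}

```text
clock: 51.85
tcp_pos: [606.9, -52.6, 145.4]
tcp_rot: [0.069, 0.704, 0.071, -0.704]
wrist_force: [0.3, 0.2, -2.2]
gripper_width: 45.9
```

Request:
{"fn": "step_arm", "kwargs": {"increments": [{"x": 0.0,"y": 0,"z": 0,"roll": 0},{"x": 0.03,"y": 0,"z": 0,"roll": 0},{"x": 0.05,"y": 0,"z": 0,"roll": 0},{"x": 0.06,"y": 0,"z": 0,"roll": 0},{"x": 0.06,"y": 0,"z": 0,"roll": 0},{"x": 0.06,"y": 0,"z": 0,"roll": 0},{"x": 0.06,"y": 0,"z": 0,"roll": 0},{"x": 0.06,"y": 0,"z": 0,"roll": 0}]}}

```text
clock: 52.85
tcp_pos: [606.1, -57.9, 86.3]
tcp_rot: [0.068, 0.704, 0.068, -0.704]
wrist_force: [0.1, -0.0, -1.8]
gripper_width: 45.9
```

```bash
python3 - <<'E'
from h import *
to((606.1,-57.8,68),yaw=-79);s=sensors.read_state()
im=viewer.capture("wrist");np.save("pics/w9.npy",im);cv2.imwrite("pics/w9.png",im[:,:,::-1]);c=cam("wrist",s)
a=np.radians(11);e=np.array([[31,31],[31,-31],[0,0]])@np.array([[np.cos(a),np.sin(a)],[-np.sin(a),np.cos(a)]])+[606.1,-57.8]
print(proj(c,np.c_[e,[10]*3]))
E
```

```text
t 52.85 tcp [606.0849 -57.9287  86.254 ] w 45.9 F [ 0.135  -0.049  -1.8291] yheading -78.96 tilt [ 0.0486 -0.0049]
(606.1, -57.8, 68) -> [ 0.0183 -0.0001 -0.    ]
roll 0.04
[[217.1063 162.8875]
 [291.599  162.9963]
 [254.3148 198.2807]]
```

View pics/w9.png

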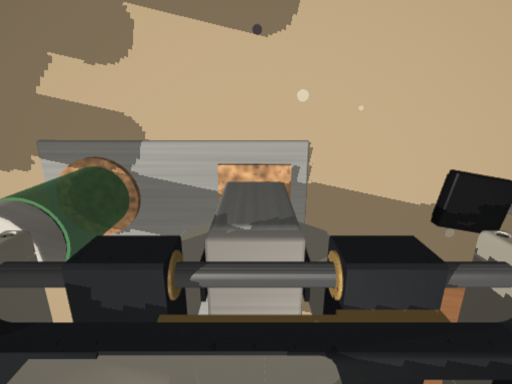

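```bash
python3 - <<'E'
from h import *
s=sensors.read_state();im=np.load("pics/w9.npy").astype(int);c=cam("wrist",s);T=rot(s["tcp_rot"]).as_matrix()
tl=lambda px,z:(np.r_[ray(c,px,z)[0],z]-s["tcp_pos"])@T
m=(cv2.cvtColor(np.load("pics/w9.npy"),cv2.COLOR_RGB2HSV)[:,:,1]>85)
for r in (168,172,176):
    x=np.where(m[r,205:305])[0]+205;print(r,x.min(),x.max(),tl((x.min()-.5,r),10)[1],tl((x.max()+.5,r),10)[1])
for col in (235,250,265,280):
    y=np.where(m[155:200,col])[0]+155;print(col,y.min(),y.max(),"far",tl((col,y.min()-.5),10)[2],"tin bottom far",tl((col,y.max()+.5),28.3)[2])
for r in (188,195): print(r,[(x,im[r,x].sum()//3) for x in list(range(218,230))+list(range(284,296))])
E
```

```text
168 218 291 -30.938649851901474 30.940524136354405
172 218 290 -31.065461557561935 30.231179328175227
176 218 290 -31.193330892922358 30.35889019106658
235 164 181 far -30.516806904457013 tin bottom far -19.964211695684167
250 164 181 far -30.52737706113461 tin bottom far -19.974870385227703
265 165 181 far -29.69118412055766 tin bottom far -19.985527983280885
280 165 181 far -29.701805631738843 tin bottom far -19.996184490011405
188 [(218, np.int64(170)), (219, np.int64(174)), (220, np.int64(171)), (221, np.int64(159)), (222, np.int64(146)), (223, np.int64(137)), (224, np.int64(120)), (225, np.int64(101)), (226, np.int64(88)), (227, np.int64(81)), (228, np.int64(79)), (229, np.int64(78)), (284, np.int64(69)), (285, np.int64(71)), (286, np.int64(90)), (287, np.int64(94)), (288, np.int64(93)), (289, np.int64(92)), (290, np.int64(97)), (291, np.int64(106)), (292, np.int64(106)), (293, np.int64(107)), (294, np.int64(107)), (295, np.int64(106))]
195 [(218, np.int64(97)), (219, np.int64(95)), (220, np.int64(95)), (221, np.int64(99)), (222, np.int64(105)), (223, np.int64(97)), (224, np.int64(85)), (225, np.int64(82)), (226, np.int64(80)), (227, np.int64(79)), (228, np.int64(79)), (229, np.int64(79)), (284, np.int64(75)), (285, np.int64(74)), (286, np.int64(71)), (287, np.int64(67)), (288, np.int64(76)), (289, np.int64(86)), (290, np.int64(99)), (291, np.int64(105)), (292, np.int64(106)), (293, np.int64(106)), (294, np.int64(105)), (295, np.int64(106))]
```

```bash
python3 - <<'E'
from h import *
s=sensors.read_state();c=cam("wrist",s);T=rot(s["tcp_rot"]).as_matrix()
tl=lambda px,z:(np.r_[ray(c,px,z)[0],z]-s["tcp_pos"])@T
im=np.load("pics/w9.npy").astype(int).sum(2)//3
print(im[176:190,250],im[222:246,235],im[222:246,270])
for r in (230,232,234,236,238): print(r,tl((250,r),128.3)[2])
j=np.load("pics/w7.npy").astype(int);print(j[166:182,254])
# jar: tcp z 96.2, underside ~33.5; same tool-frame geometry
for r in (172,173,174,175): 
    K,M,o=c;d=M@np.linalg.inv(K)@[254,r,1];zz=s["tcp_pos"][2]-62.8;p=o+d*((zz-o[2])/d[2]);print(r,((p-s["tcp_pos"])@T)[2])
E
```

```text
[173 169 163 157 152 123  90  77  78  79  78  78  79  79] [ 84  88  98 109  95  86  90  96  89  87  88  90  91  92  94 101 110 118
 127 135 144 145 146 145] [ 65  67  72  79  87  93  99  99  91  87  89  89  90  90  92 101 110 118
 128 138 148 150 149 150]
230 -24.92724301918138
232 -23.962275342037717
234 -22.99302520168655
236 -22.01946402679326
238 -21.04156299129723
[[154 116  82]
 [154 116  81]
 [150 114  79]
 [146 111  78]
 [143 108  76]
 [139 105  74]
 [100  92  62]
 [ 63  81  52]
 [ 57  80  51]
 [ 64  85  55]
 [ 66  86  56]
 [ 66  86  56]
 [ 66  87  56]
 [ 66  86  56]
 [ 65  86  56]
 [ 66  88  56]]
172 -26.42109654986946
173 -25.608454922085794
174 -24.79412263889764
175 -23.978094418840335
```

Request:
{"fn": "step_arm", "kwargs": {"increments": [{"x": 0.01,"y": 0,"z": -0.001,"roll": 0},{"x": 0.015,"y": 0,"z": -0.001,"roll": 0},{"x": 0.017,"y": 0,"z": -0.001,"roll": 0},{"x": 0.018,"y": 0,"z": -0.001,"roll": 0},{"x": 0.0185,"y": 0,"z": -0.001,"roll": 0},{"x": 0.0185,"y": 0,"z": -0.001,"roll": 0},{"x": 0.0185,"y": 0,"z": -0.001,"roll": 0},{"x": 0.0185,"y": 0,"z": -0.001,"roll": 0}]}}

```text
clock: 53.9
tcp_pos: [606.4, -57.7, 67.7]
tcp_rot: [-0.068, -0.704, -0.068, 0.704]
wrist_force: [-4.2, -0.2, 5.7]
gripper_width: 45.6
```

Contact. Release, lift, and move back out of the cameras' view.

Request:
{"fn": "step_arm", "kwargs": {"increments": [{"x": 0,"y": 0,"z": 0,"roll": 0},{"x": 0,"y": 0,"z": 0,"roll": 0},{"x": 0,"y": 0,"z": 0,"roll": 0},{"x": 0,"y": 0,"z": 0,"roll": 0},{"x": -0.02,"y": 0,"z": 0,"roll": 0},{"x": -0.06,"y": 0,"z": 0,"roll": 0},{"x": -0.11,"y": 0,"z": 0,"roll": 0},{"x": -0.16,"y": 0,"z": 0,"roll": 0}], "claw": 0}}

```text
clock: 54.9
tcp_pos: [606.5, -57.8, 228.7]
tcp_rot: [-0.068, -0.704, -0.068, 0.704]
wrist_force: [0.0, -0.3, 0.5]
gripper_width: 91.4
```

Request:
{"fn": "step_arm", "kwargs": {"increments": [{"x": 0,"y": 0.03,"z": 0.015,"roll": 0},{"x": 0,"y": 0.08,"z": 0.04,"roll": 0},{"x": 0,"y": 0.135,"z": 0.068,"roll": 0},{"x": 0,"y": 0.19,"z": 0.095,"roll": 0},{"x": 0,"y": 0.245,"z": 0.122,"roll": 0},{"x": 0,"y": 0.3,"z": 0.15,"roll": 0},{"x": 0,"y": 0.34,"z": 0.17,"roll": 0},{"x": 0,"y": 0.35,"z": 0.175,"roll": 0}]}}

```text
clock: 55.9
tcp_pos: [499.5, -438.8, 226.8]
tcp_rot: [-0.067, -0.703, -0.066, 0.705]
wrist_force: [0.4, 1.0, -0.5]
gripper_width: 91.7
```

```bash
python3 - <<'E'
from h import *
t=viewer.capture("top");s=viewer.capture("scene");np.save("pics/t5.npy",t);np.save("pics/s5.npy",s)
a=cv2.resize(np.clip(t[165:305,85:320]*1.4,0,255).astype(np.uint8),None,fx=3.4,fy=3,interpolation=cv2.INTER_CUBIC)[:300]
a=cv2.resize(t[165:310,85:320],None,fx=2.1,fy=2.1,interpolation=cv2.INTER_CUBIC)
b=cv2.resize(s[95:240,170:405],None,fx=2,fy=2,interpolation=cv2.INTER_CUBIC)
w=max(a.shape[1],b.shape[1]);o=np.zeros((a.shape[0]+b.shape[0],w,3),np.uint8);o[:a.shape[0],:a.shape[1]]=a;o[a.shape[0]:,:b.shape[1]]=b
o=np.clip(o*1.3,0,255).astype(np.uint8)[:600];cv2.imwrite("pics/f5.png",o[:,:,::-1])
for nm,im,boxes in (("top",t,dict(jar=(198,180,236,228,115),can=(238,215,270,256,122),tin=(262,170,300,204,110))),("scene",s,{})):
    c=cam(nm);h=cv2.cvtColor(im,cv2.COLOR_RGB2HSV).astype(int);S,V=h[:,:,1],h[:,:,2]
    for n,b in boxes.items():
        k=blob((V>160)&(S<75),box=b[:4]);print(nm,n,rect(c,k,b[4]) if n=="tin" else cv2.fitEllipse(ray(c,k,b[4]).astype(np.float32)))
    if nm=="scene":
        for n,p,r in (("jar",(582.3,75.7,115),17),("can",(518.4,-3.2,122),12),("tin",(606.1,-57.8,110),15)):
            u,v=proj(c,p)[0].astype(int);k=blob((V>125)&(S<75),box=(u-r,v-r,u+r,v+9));print(nm,n,rect(c,k,p[2]) if n=="tin" else cv2.fitEllipse(ray(c,k,p[2]).astype(np.float32)))
to((400,-400,220))
E
```

```text
top jar ((583.0358276367188, 76.37103271484375), (49.15579605102539, 50.28192138671875), 47.407222747802734)
top can ((519.0111083984375, -2.269587755203247), (33.7218017578125, 34.317935943603516), 24.28063201904297)
top tin (array([605.8177, -57.0535]), 44.303466796875, 43.260475158691406, np.float32(-78.80502))
scene jar ((581.5369262695312, 74.9814682006836), (49.52633285522461, 52.50442886352539), 127.94436645507812)
scene can ((517.0, -3.629425287246704), (33.1859130859375, 36.1047248840332), 136.26553344726562)
scene tin (array([605.3672, -58.1858]), 44.791500091552734, 44.26860427856445, np.float32(12.072959))
t 56.0 tcp [ 501.1787 -435.9327  226.891 ] w 91.6 F [ 0.4035  0.4613 -0.8751] yheading -79.1 tilt [-0.0278 -0.0021]
(400, -400, 220) -> [ 0.0069 -0.0544  0.0926]
```

View pics/f5.png

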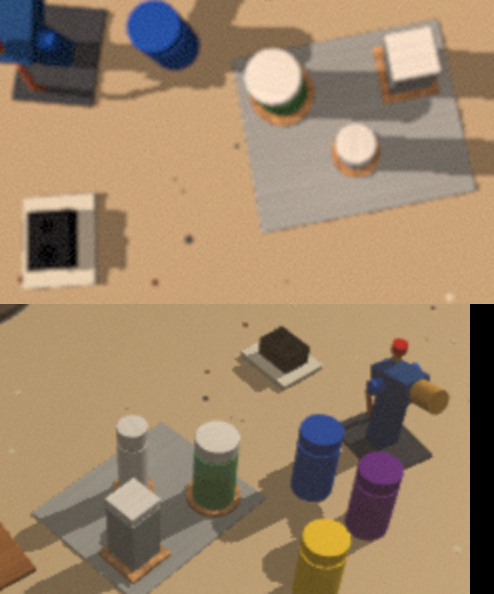

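```bash
python3 - <<'E'
from h import *
for nm,tb in (("top",(85,245,145,310)),("scene",(285,100,335,142))):
    im=np.load(f"pics/{'t5' if nm=='top' else 's5'}.npy");c=cam(nm);h=cv2.cvtColor(im,cv2.COLOR_RGB2HSV).astype(int);S,V=h[:,:,1],h[:,:,2]
    k=blob(V<62,box=tb);print(nm,k.min(0),k.max(0),"mould",rect(c,k,40))
    k=blob((S<80)&(V>85)|(V<62),box=tb);print("tile",k.min(0),k.max(0),rect(c,k,10))
t=np.load("pics/t5.npy");print(t[280,90:140].sum(1)//3);print(t[250:305,108].sum(1)//3)
E
```

```text
top [ 99. 265.] [121. 292.] mould (array([429.8586, 302.9782]), 55.06132507324219, 47.13786697387695, np.float32(3.8650339))
tile [ 96. 257.] [131. 302.] (array([428.0166, 306.4561]), 94.38511657714844, 76.48944091796875, np.float32(3.9458935))
scene [300. 107.] [323. 128.] mould (array([439.6264, 296.2155]), 74.57540893554688, 62.73377227783203, np.float32(3.8118255))
tile [291. 107.] [330. 137.] (array([426.9338, 310.2307]), 101.09598541259766, 86.91893005371094, np.float32(4.3403974))
[123 124 126 126 120 124 128 110  71  30  27  19  26  28  21  27  23  18
  20  22  23  29  26  21  22  25  23  14  10  12   6  43  78  98 105 105
 103 102 105  94  83  74  82  81  80  80  81  80  80  82]
[122 127 122 122 126 122 124 124 130 155 159 161 161 156 133  83  35  20
  21  12  16  14  11  17   5  17  19  21  27  19  20  11   2  14  15   5
   4   4   8  11  14  14  50 104 147 159 159 159 155 159 153 135 118 119
 123]
```

```bash
python3 - <<'E'
from h import *
c=cam("top");a=np.radians(3.9);X=np.array([np.cos(a),np.sin(a)]);Y=np.array([-np.sin(a),np.cos(a)])
f=lambda px,z:(lambda p:(round(p@X,1),round(p@Y,1)))(ray(c,px,z)[0])
print("left top edge",f((97.9,280),40),"right bottom",f((121.3,280),10),"tile L/R",f((95.6,295),10),f((131.4,280),10))
print("far bottom",f((108,264.9),10),"far top",f((108,264.9),40),"near top",f((108,292.1),40),"tile far/near",f((108,258.5),10),f((108,301.3),10))
im=np.load("pics/t5.npy");print(im[297,88:138].sum(1)//3, im[262,88:138].sum(1)//3)
E
```

```text
left top edge (np.float64(448.2), np.float64(299.0)) right bottom (np.float64(444.5), np.float64(259.1)) tile L/R (np.float64(416.4), np.float64(315.7)) (np.float64(443.0), np.float64(236.9))
far bottom (np.float64(479.2), np.float64(288.2)) far top (np.float64(478.3), np.float64(277.3)) near top (np.float64(421.7), np.float64(277.5)) tile far/near (np.float64(493.2), np.float64(288.2)) (np.float64(401.2), np.float64(288.6))
[121 124 123 126 121 105  95 109 139 155 156 163 158 160 157 158 158 161
 157 158 159 157 158 157 158 158 161 159 159 158 159 158 160 158 158 159
 160 159 161 160 156 137 102  77  74  81  78  86 106 123] [122 125 126 121 126 121 127 132 148 160 157 160 158 161 159 157 161 160
 158 160 161 161 158 161 162 158 159 160 155 157 155 157 159 160 159 159
 159 160 158 162 154 129  92  76  77  79  89 109 121 125]
```

The containers sit within about 1 mm of their coaster centres in both views. The mould's centring is less certain: the top view suggests about +2 mm along x while the wrist view disagreed. I check from above the tile with the wrist camera.

Request:
{"fn": "step_arm", "kwargs": {"increments": [{"x": 0,"y": -0.03,"z": -0.003,"roll": 0},{"x": 0,"y": -0.08,"z": -0.007,"roll": 0},{"x": 0,"y": -0.14,"z": -0.013,"roll": 0},{"x": 0,"y": -0.2,"z": -0.018,"roll": 0},{"x": 0,"y": -0.26,"z": -0.023,"roll": 0},{"x": 0,"y": -0.32,"z": -0.029,"roll": 0},{"x": 0,"y": -0.38,"z": -0.034,"roll": 0},{"x": 0,"y": -0.44,"z": -0.04,"roll": 0}]}}

```text
clock: 57.0
tcp_pos: [456.0, 8.7, 227.6]
tcp_rot: [0.069, 0.704, 0.069, -0.703]
wrist_force: [1.2, -0.1, -0.4]
gripper_width: 91.7
```

Request:
{"fn": "step_arm", "kwargs": {"increments": [{"x": 0,"y": -0.06,"z": -0.005,"roll": 1},{"x": 0,"y": -0.12,"z": -0.011,"roll": 2},{"x": 0,"y": -0.18,"z": -0.016,"roll": 3},{"x": 0,"y": -0.24,"z": -0.022,"roll": 5},{"x": 0,"y": -0.29,"z": -0.026,"roll": 7},{"x": 0,"y": -0.305,"z": -0.027,"roll": 7},{"x": 0,"y": -0.305,"z": -0.027,"roll": 7},{"x": 0,"y": -0.305,"z": -0.027,"roll": 7}]}}

```text
clock: 58.0
tcp_pos: [425.3, 307.8, 227.1]
tcp_rot: [-0.025, -0.707, -0.024, 0.707]
wrist_force: [0.1, -0.5, 0.6]
gripper_width: 91.7
```

Request:
{"fn": "step_arm", "kwargs": {"increments": [{"x": 0,"y": 0,"z": 0,"roll": 0},{"x": 0,"y": 0,"z": 0,"roll": 0},{"x": 0,"y": 0,"z": 0,"roll": 0},{"x": 0,"y": 0,"z": 0,"roll": 0},{"x": 0,"y": 0,"z": 0,"roll": 0},{"x": 0,"y": 0,"z": 0,"roll": 0},{"x": 0,"y": 0,"z": 0,"roll": 0},{"x": 0,"y": 0,"z": 0,"roll": 0}]}}

```text
clock: 59.0
tcp_pos: [425.2, 309.3, 227.2]
tcp_rot: [-0.025, -0.707, -0.025, 0.707]
wrist_force: [0.5, 0.1, 0.6]
gripper_width: 92.0
```

```bash
python3 - <<'E'
from h import *
to((426.7,308.6,20),yaw=-86.1);s=sensors.read_state();im=viewer.capture("wrist");np.save("pics/w10.npy",im);c=cam("wrist",s)
a=np.radians(3.9);Rm=np.array([[np.cos(a),np.sin(a)],[-np.sin(a),np.cos(a)]])
pr=lambda w,h,z:proj(c,np.c_[np.array([[w,h],[w,-h],[-w,-h],[-w,h]])@Rm+[426.7,308.6],[z]*4]).round(1).tolist()
print("tile",pr(47,38,10));print("mould bot",pr(30,22,10));print("mould top",pr(30,22,40))
u=proj(c,[426.7,308.6,25])[0].astype(int);x0,y0=u-[90,70]
o=cv2.resize(im[y0:y0+140,x0:x0+180],None,fx=4,fy=4,interpolation=cv2.INTER_CUBIC);cv2.imwrite("pics/w10.png",o[:,:,::-1]);print("crop origin",x0,y0)
E
```

```text
t 59.0 tcp [425.1604 309.2959 227.1848] w 92.0 F [0.5127 0.1177 0.6309] yheading -85.97 tilt [-0.0027 -0.0035]
(426.7, 308.6, 20) -> [ 0.2072  0.0008 -0.0015]
roll 0.13
tile [[225.9, 127.6], [284.9, 127.8], [282.6, 197.1], [227.7, 197.0]]
mould bot [[238.5, 140.9], [272.2, 141.0], [271.3, 185.3], [239.1, 185.2]]
mould top [[237.1, 144.1], [273.6, 144.2], [272.6, 191.8], [237.8, 191.7]]
crop origin 165 95
```

View pics/w10.png

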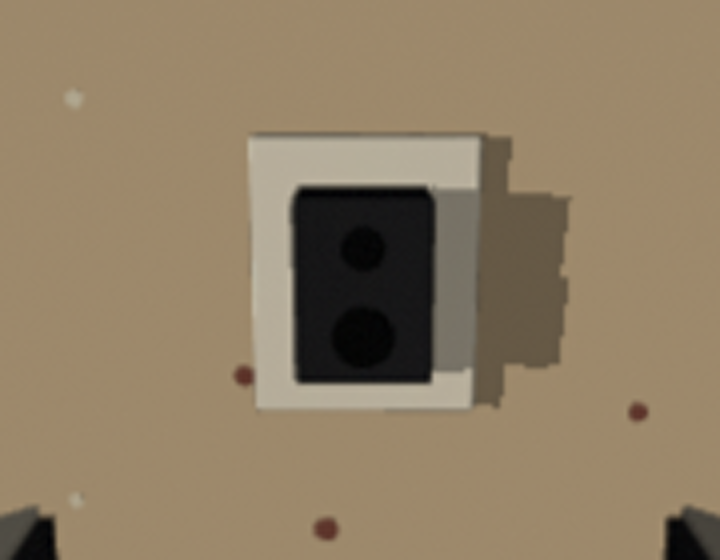

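The picture shows the mould lying flat and square on the tile, about 0.3 mm off sideways and 1–1.5 mm off lengthwise. I won't touch it again.

```bash
python3 -c "
from bench import ticket,sensors
print(ticket.hand_in());print(sensors.read_state()['clock'])"
```

```text
the job is handed in; nothing more can be done
None
the job is handed in; nothing more can be done
```

The job is done and handed in at about 59 s of simulated time, in the order you asked. The tin, can and jar went to the board, then the mould to the tile, then the jar, can and tin back onto their own coasters.

**What the last checks showed:**
- **Containers:** the top and scene views put the jar, can and tin upright and within about 1.5 mm of the centre of their coasters. The tin is square to its coaster.
- **Mould:** it lies flat and parallel to the tile's long side. Sideways it is about 0.3 mm off centre.
- **Paddle:** it was never approached and looked untouched in the scene view taken midway. I did not measure it again at the end.
- **Forces:** measured wrist forces at the ends of the moves stayed under about 12 N.
- **At hand-in:** the gripper was open and clear above the tile, touching nothing.

**Where checks disagreed:**
- **Mould, lengthwise:** the wrist camera puts it about 1–1.5 mm off centre and the top camera about 2 mm. I left it, since moving it again would have broken the order.
- **Top and scene views:** they differ from each other by 1–2 mm, about the stated calibration error.

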